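Clear the torch and cup, fetch the lantern to its charging pad, put them back

ROBOT

A 6-joint arm with a two-finger parallel gripper is mounted at the origin on the work surface. World frame = base frame: x ahead of the robot, y to its left, z up, the work surface at z = 0. Lengths are in mm, angles in rad, forces in N, time in s.
With the tool pointing down it reaches from about 350 to 975 mm from the base axis. Payload 7.1 kg.
Tool frame: the origin (TCP) lies midway between the tips of the shut fingers; the grasp point (between the pads) lies 19 mm behind it (ctrl.pinch_z is the distance from the TCP to the grasp point, in mm); z points along the fingers, y is the direction in which the jaws open and shut (so a half turn about z gives the same grasp; the last joint's range is limited). The gripper opens to 88 mm and grips with 3 to 60 N. Pads are 20 mm wide; open, the fingers measure 115 mm over their backs; the gripper's body (75 mm by 178 mm) begins 61 mm behind the grasp point.
Start: joints at [1.311, 0.423, 1.63, -0, 1.089, -0.019], TCP at [149.018, 606.958, 222.675] pointing down, gripper open.
Joint ranges: [-3, 3], [-0.9, 2.11], [0.09, 2.58], [-1.31, 4.45], [0.11, 2.69], [-2.54, 2.54]. Speed limits (rad/s): [2.39, 2.39, 3.01, 3.14, 3.14, 3.14].

INTERFACE

Orientations are given as a rotation vector (axis times angle).
In Python, from workcell import ctrl gives the robot as it stands.
- The arm moves only by the tool jog_arm, never from a script. Its arguments are lists of equal length, an entry for each row: "xyz": the shift along the world's x, y, z in mm, a list of three; "yaw": the turn about the world's z in degrees. A call has 1 to 20 rows; each row shifts and turns the pose as measured when the row begins; what a row does not reach is not made up. A row lasts 1/12 s, in which the tool goes at most 41.7 mm and 7.16 degrees, less where a joint would pass 70% of its speed; a pose out of reach is approached as far as the arm can. A call with a gripper value outside its range is refused whole. "gripper" is the closure, from 0 (fully open) to 1 (shut), set as the call begins (left out, the last holds). The fingers move at their own pace and stop on an object; the grip force is fixed at half the most. Time passes only in rows, so rows that do not move let the fingers close. It gives the time, the measured TCP pose, the force and the opening at its end, in the units of the state.
- ctrl.get_obs(): the state, without advancing time (a new reading comes with each control period).
- ctrl.get_image(name): name is "side" or "top"; returns a dict with "img" (480x640x3 uint8, blue, green, red), "K" (3x3 intrinsics, pixels), "k1" (the pictures are not rectified: a ray, as slopes to the right and down, at radius r is drawn at 1 + k1 r^2 times it, then the intrinsics apply), "R" (3x3) and "t" (3): a world point X has camera coordinates R X + t. Camera axes: x right, y down, z forward; pixel columns grow to the right and rows downward; lengths in mm; the calibration is good to about 2 mm. A picture is of the moment at which its call begins. There is no depth.
- ctrl.close_job(): hands the job in, once; it reports no verdict.
Trained networks look in a picture, given as the dict that the camera call returned (one of the last four; its "shot" number tells which), for a name from the list of things; names that differ only in an ending like _2 or _b are one class to them, and where a whole thing is asked for, a point or a joint stands for the part that bears it (a point fixed in the world has none). Each returns a list of dicts, best first, with "confidence" (0 to 1); they miss things now and then, are a little off and sometimes report something else, mostly with a low value. They report only what shows in the picture. A call takes as long as a camera call. They do not tell look-alikes from the thing itself.
- ctrl.find_in(picture, thing): "centre" ([column, row] as shares, 0 to 1, of the picture: columns of its width, rows of its height, amid what is visible of it).
- ctrl.regions_of(picture, thing): "region" (480x640 bool, what is visible of it) and "centre" ([column, row] as shares, 0 to 1, of the picture: columns of its width, rows of its height, amid what is visible of it).
- ctrl.pinpoint(picture, thing): "centre" ([column, row] as shares, 0 to 1, of the picture: columns of its width, rows of its height: a listed point, or the origin of a listed thing).
The state is a dict: "t": time; "qpos": joint angles; "qvel": joint speeds; "joint_torque": joint torques, N m; "ee_pos": TCP position; "orientation": TCP orientation; "ft_force": force on the tool from outside, world axes, zero at the start; "moment": the same for the moment, N m; "width": finger opening in mm.
Only numpy, scipy, OpenCV 4.12 (cv2) and the standard library are available. Lean on these libraries where they do the work, as an engineer would, in place of code of your own. Each camera call takes 0.05 s, during which the arm holds its last target.

TASK

The solar lantern has to go on the cork pad to charge, but the torch and the cup stand in its way: first stand both of them on the green mat at the side without shifting the lantern, and only then fetch the lantern and stand it in the middle of the cork pad. After that put the torch and the cup back, each in the middle of the coaster it came from (torch on red, cup on blue). Keep everything upright, set things down gently rather than dropping them, and leave the tiffin carrier and the bowl alone.

Things in the scene. Friction and masses are not known exactly. Their poses are not given: they have to be found in the camera images.
- lantern_mid (a point): Centre (40 mm above the underside) of the loose yellow solar lantern: upright block 90 mm long (its x), 56 mm wide (its y), 80 mm tall, dark solar panel and red button on top, white lens on its -x end, 0.3 kg. It stands on the board, torch and cup about 10 mm off its two long sides and slightly nearer the robot: too close for a finger. Grip it across the 56 mm once they are gone. z is up.
- torch_mid (a point): Centre (65 mm above the underside) of the loose grey plastic torch, standing upright on its lens: dark head 58 mm in diameter, tapering above 50 mm to a round grip 46 mm in diameter from 62 mm up to the top at 130 mm; about 0.25 kg. Grip it from above by the 46 mm part. It starts in the middle of the red coaster. z is up.
- cup_mid (a point): Centre (37.5 mm above the underside) of the loose white ceramic cup, standing upright: no handle, 62 mm in outer diameter from 12 mm up to the open rim, 54 mm at the foot, 75 mm tall, wall 4 mm, brown chip in the rim; about 0.2 kg. Grip it from above round the outside. It starts in the middle of the blue coaster. z is up.
- red_coaster: The torch's place: a fixed red plastic disc 76 mm in diameter, 3 mm thick, lying on the board beside one long side of the lantern; origin at the centre of its underside. Which side (red or blue) changes.
- blue_coaster: The cup's place: a fixed blue plastic disc 76 mm in diameter, 3 mm thick, lying on the board beside the other long side of the lantern; origin at the centre of its underside.
- green_mat: The side area: a fixed flat green plastic mat, 240 mm (its x) by 150 mm (its y), 4 mm thick, to the left or right; room for the torch and the cup side by side along its x. Origin at the centre of its underside.
- cork_pad: The lantern's charging place: a fixed square dark brown cork pad, 120 mm by 120 mm, 5 mm thick, on the side opposite the green mat. Origin at the centre of its underside.
- tiffin: Bystander: a loose stainless steel two-tier tiffin carrier, 100 mm in diameter (115 mm over its side bars), 174 mm tall with its handle, standing far on the left beyond the work. Origin at the centre of its underside.
- bowl: Bystander: a loose aluminium bowl, 124 mm across the rim, 45 mm tall, standing on the board between the robot and the lantern. Origin at the centre of its underside.
There are look-alikes about, which are no part of the job. Leave any orange look-alike of the part that bears torch_mid alone.

How it is judged:
By the outcome, as a careful person would: the job done as asked, in the order asked, and still so for the second after the job is handed in, with the robot touching nothing.
It also fails if it takes over 104 s, if anything falls off the work surface, if the arm or the gripper's body presses on something with over 40 N, if the wrist force passes 120 N, or if a joint passes its speed limit or range.

## Working session

There is one attempt and no reset: what is moved stays moved. The work goes in short steps, Python scripts to look and compute and a tool call to move; the robot and the scene stay as the last step left them, time stands still between calls to the robot, and variables do not carry over. Pictures are saved under pics/ and viewed, and the job is handed in when it is done.

Besides the shell and the picture viewer there is one more tool, called after "Call:" by a JSON object that holds its "api" and its "payload". jog_arm: Moves the arm, as the interface text tells. Its arguments: {"type":"object","properties":{"xyz":{"type":"array","items":{"type":"array","items":{"type":"number"}}},"yaw":{"type":"array","items":{"type":"number"}},"gripper":{"type":"number"}},"required":["xyz","yaw"]}

```bash
ls; mkdir -p pics
python3 - <<'E'
from workcell import ctrl
import cv2
o=ctrl.get_obs();print({k:o[k] for k in('t','ee_pos','orientation','width','ft_force')},ctrl.pinch_z)
for n in('top','side'):
    p=ctrl.get_image(n);cv2.imwrite(f'pics/{n}0.png',p['img'])
    print(n,p['K'],p['k1'],p['R'],p['t'])
    for th in['lantern_mid','torch_mid','cup_mid','red_coaster','blue_coaster','green_mat','cork_pad','tiffin','bowl']:
        print(th,[([round(c[0]*640),round(c[1]*480)],round(d['confidence'],2)) for d in ctrl.pinpoint(p,th) for c in[d['centre']]][:4])
E
```

```text
pics
{'t': 0.0, 'ee_pos': array([148.87852943, 606.4511705 , 221.91530226]), 'orientation': array([-3.77310669e-01, -3.11862078e+00,  2.32318527e-03]), 'width': 87.82649914078698, 'ft_force': array([-0.19269594,  0.1517906 , -0.37179718])} 18.700000000000003
top [[573.69780443   0.         326.02261106]
 [  0.         573.69780443 235.84338034]
 [  0.           0.           1.        ]] 0.05378172348669632 [[ 0.00355423 -0.99998199  0.00483701]
 [-0.99571608 -0.0039859  -0.09237754]
 [ 0.09239515 -0.00448796 -0.9957123 ]] [  -5.18645305  561.03203483 1018.85800905]
lantern_mid [([324, 206], 0.64)]
torch_mid [([407, 316], 0.94), ([361, 216], 0.9), ([359, 133], 0.6)]
cup_mid [([286, 213], 0.84), ([327, 206], 0.58)]
red_coaster [([361, 219], 0.91)]
blue_coaster [([286, 218], 0.58), ([326, 208], 0.46)]
green_mat [([162, 293], 0.72)]
cork_pad [([489, 276], 0.7)]
tiffin [([187, 128], 0.92)]
bowl [([320, 333], 0.69)]
side [[482.9818971    0.         315.48047953]
 [  0.         482.9818971  237.28190831]
 [  0.           0.           1.        ]] -0.05833196622141387 [[ 0.99732022 -0.06978559 -0.02196227]
 [-0.05728572 -0.55818446 -0.82773695]
 [ 0.04550511  0.82677692 -0.56068637]] [-550.36055214   91.82580169  923.28794432]
lantern_mid [([346, 248], 0.8)]
torch_mid [([241, 292], 0.92), ([422, 253], 0.86), ([340, 258], 0.75)]
cup_mid [([335, 229], 0.8)]
red_coaster [([339, 290], 0.56)]
blue_coaster [([344, 250], 0.33)]
green_mat [([267, 195], 0.87)]
cork_pad [([288, 396], 0.97)]
tiffin [([397, 197], 0.89)]
bowl [([233, 267], 0.94)]
```

View pics/top0.png

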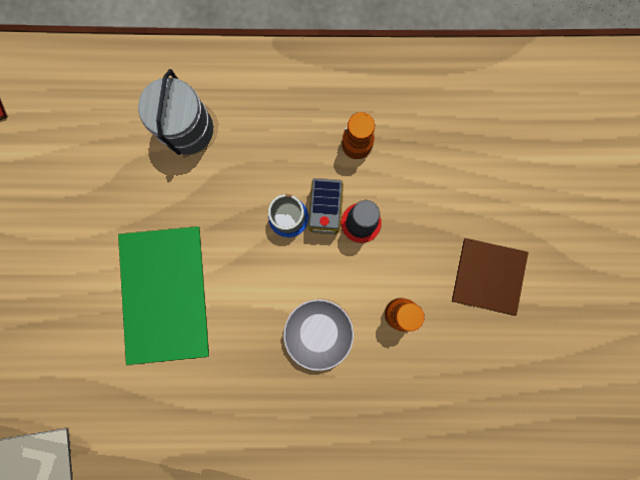

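View pics/side0.png

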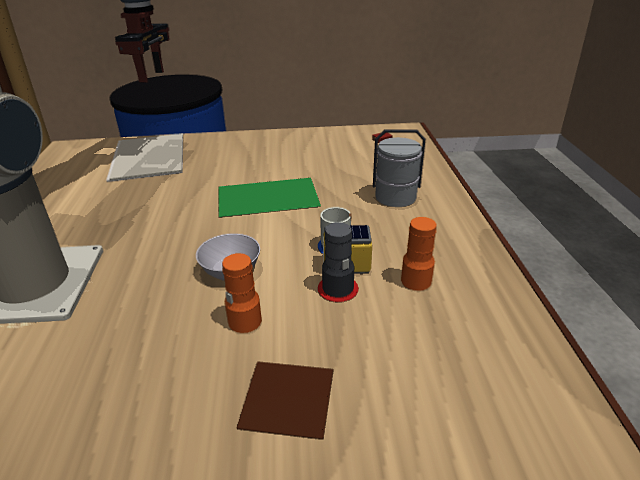

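The top view shows the lantern at (325,205), cup on blue at (286,216), grey torch on red at (362,220), the mat on the left and cork on the right. Orange look-alikes stand at (360,135) and (405,315). Next I measure positions.

```bash
cat > h.py <<'E'
import numpy as np, cv2
from workcell import ctrl
def ray(p,uv):
    uv=np.asarray(uv,float).reshape(-1,2);K=p['K']
    d=np.c_[(uv[:,0]-K[0,2])/K[0,0],(uv[:,1]-K[1,2])/K[1,1]]
    x=d.copy()
    for _ in range(20): x=d/(1+p['k1']*(x**2).sum(1,keepdims=True))
    R=np.array(p['R']);t=np.array(p['t'])
    return -R.T@t,(np.c_[x,np.ones(len(x))]@R)
def plane(p,uv,z):
    c,d=ray(p,uv);return (c+d*((z-c[2])/d[:,2])[:,None])[:,:2]
def proj(p,X):
    X=np.asarray(X,float).reshape(-1,3);c=X@np.array(p['R']).T+np.array(p['t']);s=c[:,:2]/c[:,2:]
    s=s*(1+p['k1']*(s**2).sum(1,keepdims=True));return s@np.diag([p['K'][0,0],p['K'][1,1]])+[p['K'][0,2],p['K'][1,2]]
def big(m):
    cs,_=cv2.findContours(m.astype(np.uint8),cv2.RETR_EXTERNAL,cv2.CHAIN_APPROX_NONE)
    return max(cs,key=cv2.contourArea)[:,0,:].astype(float)
def hsv(p): return cv2.cvtColor(p['img'],cv2.COLOR_BGR2HSV).astype(int)
def win(m,c0,c1,r0,r1):
    z=np.zeros_like(m);z[r0:r1,c0:c1]=m[r0:r1,c0:c1];return z
def rect(p,m,z): return cv2.minAreaRect(plane(p,big(m),z).astype(np.float32))
E
python3 - <<'E'
from h import *
p=ctrl.get_image('top');s=ctrl.get_image('side')
for n,q in(('top',p),('side',s)):
    h=hsv(q);H,S,V=h[...,0],h[...,1],h[...,2]
    g=(abs(H-65)<15)&(S>120)
    print(n,'mat',rect(q,g,4))
    r=ctrl.regions_of(q,'cork_pad');print('cork',rect(q,r[0]['region'],5),r[0]['confidence'])
    for th,z in(('lantern_mid',80),('torch_mid',133),('cup_mid',78),('bowl',45),('red_coaster',3),('blue_coaster',3),('tiffin',150)):
        for r in ctrl.regions_of(q,th)[:3]:
            c=big(r['region']);print(th,round(r['confidence'],2),cv2.boundingRect(c.astype(np.int32)),np.round(cv2.minAreaRect(plane(q,c,z).astype(np.float32))[0]))
a=p['img'][160:260,250:410];cv2.imwrite('pics/z1.png',cv2.resize(a,None,fx=5,fy=5,interpolation=cv2.INTER_CUBIC))
a=s['img'][200:310,300:390];cv2.imwrite('pics/z2.png',cv2.resize(a,None,fx=5,fy=5,interpolation=cv2.INTER_CUBIC))
E
```

```text
top mat ((454.2989807128906, 295.30029296875), (238.39639282226562, 148.76820373535156), 5.730664253234863)
cork ((789.5403442382812, 277.91534423828125), (157.93682861328125, 115.75068664550781), 45.22842788696289) 0.7
lantern_mid 0.71 (309, 178, 35, 55) [609.  -2.]
torch_mid 0.93 (385, 298, 40, 35) [ 423. -129.]
torch_mid 0.92 (347, 200, 33, 38) [580. -64.]
torch_mid 0.6 (342, 112, 34, 47) [719. -56.]
cup_mid 0.94 (268, 193, 37, 40) [595.  65.]
bowl 0.89 (283, 299, 71, 72) [385.  10.]
bowl 0.37 (452, 237, 76, 78) [ 489. -293.]
red_coaster 0.85 (341, 204, 41, 39) [583. -65.]
tiffin 0.85 (138, 69, 75, 86) [747. 239.]
side mat ((454.4403381347656, 295.68603515625), (236.88267517089844, 150.166748046875), 5.487159252166748)
cork ((489.3995361328125, -305.2050476074219), (122.02257537841797, 120.04205322265625), 78.11934661865234) 0.66
lantern_mid 0.85 (351, 225, 21, 49) [632. -51.]
torch_mid 0.96 (323, 223, 31, 75) [ 580. -145.]
torch_mid 0.95 (222, 253, 40, 80) [ 432. -208.]
torch_mid 0.71 (400, 216, 38, 75) [ 712. -139.]
cup_mid 0.7 (320, 207, 32, 37) [596.  34.]
bowl 0.96 (195, 234, 65, 46) [385.   7.]
red_coaster 0.62 (317, 282, 41, 21) [585. -80.]
tiffin 0.95 (372, 129, 53, 78) [740. 146.]
```

View pics/z1.png

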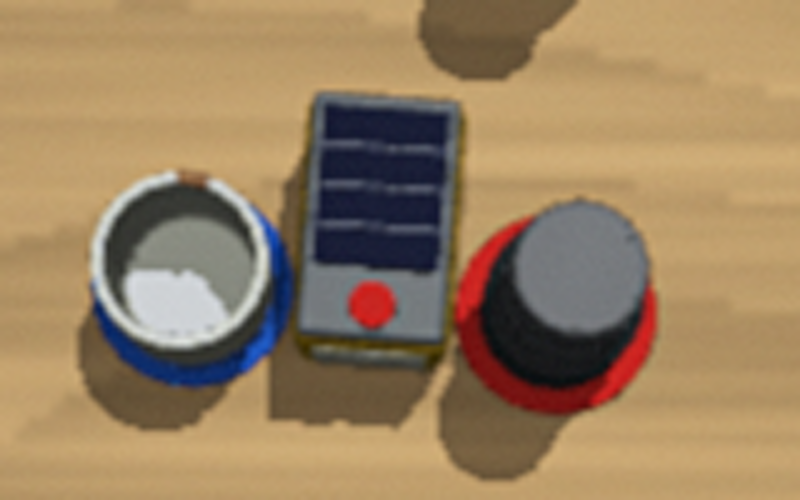

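View pics/z2.png

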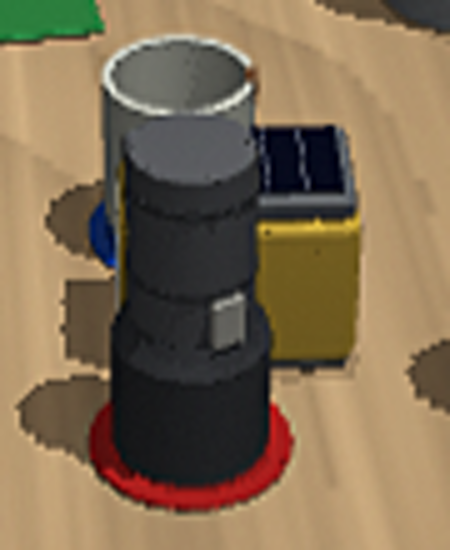

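Run:
```python
from h import *
from scipy.optimize import least_squares
p=ctrl.get_image('top');s=ctrl.get_image('side')
z=lambda l,o=(250,160):(np.array(l,float)+.5)/5-.5+np.array(o)
def circ(P,r):
    f=least_squares(lambda x:np.hypot(*(P-x).T)-r,P.mean(0),loss='soft_l1',f_scale=.7);return f.x,np.abs(f.fun).mean()
print('torch top',plane(p,z([581,266]),133)); print('torch diam px check',plane(p,z([[514,266],[648,266]]),133))
print('cup',plane(p,z([181,260]),78),plane(p,z([[92,260],[270,260]]),78))
L=plane(p,z([[313,92],[462,101],[443,340],[298,334]]),80);print('lantern',L,L.mean(0))
d=(L[0]+L[1]-L[2]-L[3])/2;print(np.hypot(*d),np.degrees(np.arctan2(d[1],d[0])))
# coasters: outer edge via convex hull of colored pix, then fit r=38
for q,n in((p,'top'),(s,'side')):
  h=hsv(q);H,S,V=h[...,0],h[...,1],h[...,2]
  for c,m in(('red',((H<8)|(H>172))&(S>150)&(V>60)),('blue',(abs(H-113)<12)&(S>150)&(V>60))):
    w=win(m,340,390,195,250) if (n,c)==('top','red') else win(m,260,312,190,245) if n=='top' else win(m,310,370,270,310) if c=='red' else win(m,312,335,225,260)
    # sub-pixel-ish: contour points lie on pixel centres, inflate later
    hull=cv2.convexHull(big(w).astype(np.float32))[:,0]
    P=plane(q,hull,3);print(n,c,len(P))
    for r in(37.5,38): 
        x,e=circ(P,r);print(r,x,e)
# side: torch top z2 coords origin(300,200)
print('side torch',plane(s,z([192,150],(300,200)),133)); print('side cup',plane(s,z([180,77],(300,200)),78))
for n,q in(('top',p),):
  h=hsv(q);H,S,V=h[...,0],h[...,1],h[...,2]
  m=win((V<125)&(S>130)&(H<12),430,550,220,330);print('cork',rect(q,m,5))
m=None
h=hsv(s);H,S,V=h[...,0],h[...,1],h[...,2]
m=win((V<125)&(S>130)&(H<12),220,350,350,450);print('cork side',rect(s,m,5))
r=ctrl.regions_of(p,'bowl')[0]['region'];print('bowl',rect(p,r,45))
```

```text
torch top [[589.33117064 -67.6842572 ]]
torch diam px check [[589.24439499 -45.70965872]
 [589.41569296 -89.65236766]]
cup [[598.20241331  67.13511647]] [[598.06043501  97.98772755]
 [598.34015446  36.25146183]]
lantern [[657.11982231  21.61207192]
 [654.17742932 -30.30322082]
 [570.43409722 -23.82833749]
 [572.31592524  26.32078026]] [613.51181852  -1.54967653]
84.4589266726186 -3.7961745490892307
top red 23
37.5 [588.85525371 -67.69539829] 0.3240868196999794
38 [589.24948891 -68.04478052] 0.6548083009628355
top blue 16
37.5 [599.35293458  68.32645619] 0.6719450941849128
38 [599.88926863  68.56445948] 0.9278513338260153
side red 18
37.5 [588.31197181 -67.46819978] 0.2872165571843289
38 [588.2558769  -66.99980893] 0.35010422899752
side blue 7
37.5 [598.86210309  68.45574886] 1.2359047340290894
38 [599.40113406  68.47061443] 1.2521324112224355
side torch [[588.12440049 -69.77147177]]
side cup [[598.43964069  66.96385712]]
cork ((489.6917419433594, -304.4402160644531), (117.40921783447266, 117.60338592529297), 77.69256591796875)
cork side ((489.6124572753906, -305.124755859375), (119.69115447998047, 118.77254486083984), 77.89746856689453)
bowl ((385.0314025878906, 9.801986694335938), (121.2396469116211, 123.75516510009766), 26.612150192260742)
```

Both cameras agree to about 1–2 mm: cup/blue coaster (599,68), torch/red coaster (589,-68), lantern about (613,-1) at -4°, mat (454.4,295.5) at 5.6°, and cork (489.6,-304.8) at -12°. I take the cup first: its spot on the mat is (514,301).

Call:
{"api": "jog_arm", "payload": {"xyz": [[25,-30,0],[25,-30,0],[25,-30,0],[25,-30,0],[25,-30,0],[25,-30,0],[25,-30,0],[25,-30,0],[25,-30,0],[25,-30,0],[25,-30,0],[25,-30,0],[25,-30,0],[25,-30,0],[25,-30,0],[25,-30,0],[25,-30,0],[25,-30,0]], "yaw": [-4.5,-4.5,-4.5,-4.5,-4.5,-4.5,-4.5,-4.5,-4.5,-4.5,-4.5,-4.5,-4.5,-4.5,-4.5,-4.5,-4.5,-4.5], "gripper": 0}}

```text
t: 3.55
ee_pos: [610.8, 45.3, 226.0]
orientation: [2.366, 2.056, 0.015]
ft_force: [-0.1, 0.3, -0.5]
width: 87.8
```

Call:
{"api": "jog_arm", "payload": {"xyz": [[-6,11,-20],[-6,12,-35],[0,0,-20],[0,0,0]], "yaw": [2,2,0,0]}}

```text
t: 3.88
ee_pos: [607.2, 59.3, 151.2]
orientation: [2.302, 2.116, 0.028]
ft_force: [-0.5, 0.6, 0.4]
width: 87.6
```

```bash
cat >> h.py <<'E'
def st():
    o=ctrl.get_obs();v=o['orientation'];a=np.degrees(2*np.arctan2(v[1],v[0]))-90
    R=cv2.Rodrigues(np.array(v))[0]
    print('t',round(o['t'],2),'pos',np.round(o['ee_pos'],1),'jaw',round(np.degrees(np.arctan2(R[1,1],R[0,1])),1),'toolz',np.round(R[:,2],3),'w',round(o['width'],1),'F',np.round(o['ft_force'],1))
    return o
E
python3 - <<'E'
from h import *
o=st()
for n in('top','side'):
    p=ctrl.get_image(n);cv2.imwrite(f'pics/{n}1.png',p['img'])
    print(n,'TCP proj',proj(p,o['ee_pos']))
    r=ctrl.pinpoint(p,'torch_mid');print([plane(p,np.array(d['centre'])*[640,480],65)[0] for d in r])
st()
E
```

```text
t 3.88 pos [607.2  59.3 151.2] jaw -4.8 toolz [ 0.023  0.001 -1.   ] w 87.6 F [-0.5  0.6  0.4]
top TCP proj [[287.77649308 199.98517365]]
[array([738.94813106, -64.06978197]), array([448.09127885, 276.55245905]), array([589.77470836, -71.96602263]), array([ 419.37484959, -139.19797524]), array([745.17386066, 248.90894986])]
side TCP proj [[340.6406138 183.9031858]]
[array([592.66024996, -65.23660267]), array([ 416.42880189, -129.36285015]), array([739.66413383, -64.26487938]), array([ 581.1345838 , -141.45220339])]
t 4.08 pos [610.1  60.  156.2] jaw -4.8 toolz [ 0.03   0.002 -1.   ] w 87.7 F [-0.5  0.8  0.3]
```

View pics/top1.png

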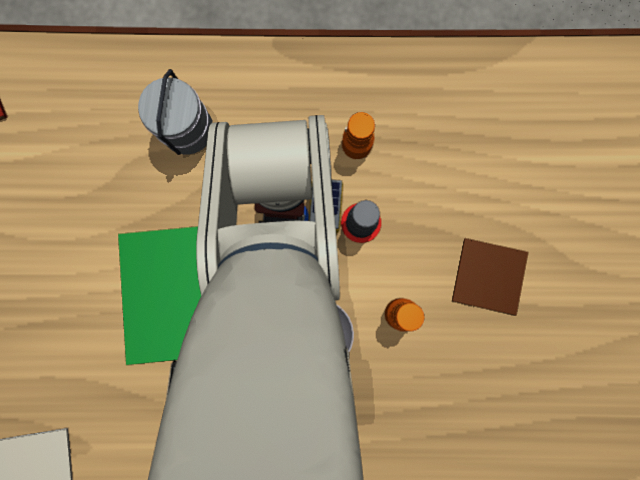

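View pics/side1.png

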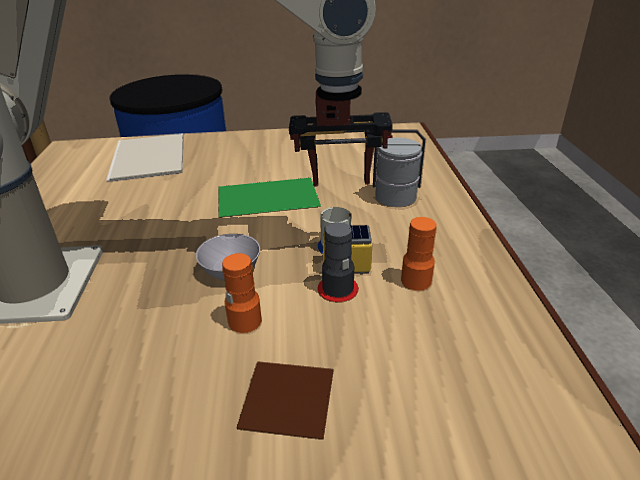

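Call:
{"api": "jog_arm", "payload": {"xyz": [[0,0,0],[0,0,0],[0,0,0]], "yaw": [0,0,0]}}

```text
t: 4.33
ee_pos: [612.3, 60.6, 160.5]
orientation: [2.295, 2.111, 0.045]
ft_force: [-0.2, 0.1, 0.6]
width: 87.6
```

```bash
python3 -c "
from h import *
st()"
```

```text
t 4.33 pos [612.3  60.6 160.5] jaw -4.8 toolz [ 0.037  0.002 -0.999] w 87.6 F [-0.2  0.1  0.6]
```

Call:
{"api": "jog_arm", "payload": {"xyz": [[0,0,0],[0,0,0],[0,0,0],[0,0,0]], "yaw": [0,0,0,0]}}

```text
t: 4.67
ee_pos: [613.5, 61.0, 163.0]
orientation: [2.292, 2.11, 0.05]
ft_force: [0.0, -0.2, 1.2]
width: 88.0
```

```bash
python3 -c "
from h import *
o=st();print(o['qvel'],o['joint_torque'])"
```

```text
t 4.67 pos [613.5  61.  163. ] jaw -4.8 toolz [ 0.041  0.003 -0.999] w 88.0 F [ 0.  -0.2  1.2]
[ 0.00188427 -0.00309106 -0.001194   -0.00045175  0.00179704 -0.00059717] [ 8.68030853e-03 -5.42584276e+01 -2.46512300e+01  5.92566747e-02
 -1.56698814e-01  3.09291790e-03]
```

Call:
{"api": "jog_arm", "payload": {"xyz": [[-3,1.5,-5],[-3,1.5,-5],[-3,1.5,-5],[-2,1,-5],[-2,1,-5],[0,0,0],[0,0,0]], "yaw": [0,0,0,0,0,0,0]}}

```text
t: 5.25
ee_pos: [597.6, 68.2, 133.9]
orientation: [2.293, 2.111, 0.046]
ft_force: [0.6, 0.2, 0.2]
width: 88.0
```

```bash
python3 -c "
from h import *
o=st()"
```

```text
t 5.25 pos [597.6  68.2 133.9] jaw -4.7 toolz [ 0.038  0.002 -0.999] w 88.0 F [0.6 0.2 0.2]
```

Call:
{"api": "jog_arm", "payload": {"xyz": [[0,0,25],[0,0,38],[0,0,38],[0,0,0],[0,0,0],[0,0,0],[0,0,0],[0,0,0],[0,0,0]], "yaw": [0,0,0,0,0,0,0,0,0]}}

```text
t: 6.0
ee_pos: [594.9, 67.9, 234.7]
orientation: [2.297, 2.114, 0.037]
ft_force: [-0.2, -0.1, 0.2]
width: 88.0
```

```bash
python3 -c "
from h import *
o=st()"
```

```text
t 6.0 pos [594.9  67.9 234.7] jaw -4.7 toolz [ 0.031  0.002 -1.   ] w 88.0 F [-0.2 -0.1  0.2]
```

Call:
{"api": "jog_arm", "payload": {"xyz": [[0.5,0,-5],[0.5,0,-10],[0.5,0,-10],[0.5,0,-10],[0.5,0,-10],[0,0,-10],[0,0,-10],[0,0,-10],[0,0,-10],[0,0,-5],[0,0,-2],[0,0,0],[0,0,0]], "yaw": [0,0,0,0,0,0,0,0,0,0,0,0,0]}}

```text
t: 7.08
ee_pos: [594.1, 67.5, 126.5]
orientation: [2.301, 2.118, 0.024]
ft_force: [0.3, 0.4, 0.3]
width: 87.6
```

```bash
python3 -c "
from h import *
o=st()"
```

```text
t 7.08 pos [594.1  67.5 126.5] jaw -4.7 toolz [ 0.021  0.001 -1.   ] w 87.6 F [0.3 0.4 0.3]
```

Call:
{"api": "jog_arm", "payload": {"xyz": [[0.5,0,-5],[0.5,0,-10],[0.5,0,-10],[0.5,0,-10],[0.5,0,-10],[0.5,0,-10],[0.5,0,-10],[0.5,0,-7],[0,0,-5],[0,0,-2],[0,0,0],[0,0,0]], "yaw": [0,0,0,0,0,0,0,0,0,0,0,0]}}

```text
t: 8.08
ee_pos: [598.8, 67.5, 39.1]
orientation: [2.301, 2.118, 0.026]
ft_force: [0.3, -0.3, -0.2]
width: 87.6
```

```bash
python3 -c "
from h import *
o=st()"
```

```text
t 8.08 pos [598.8  67.5  39.1] jaw -4.7 toolz [ 0.022  0.001 -1.   ] w 87.6 F [ 0.3 -0.3 -0.2]
```

Call:
{"api": "jog_arm", "payload": {"xyz": [[0,0,0],[0,0,0],[0,0,0],[0,0,0],[0,0,0],[0,0,0]], "yaw": [0,0,0,0,0,0], "gripper": 1}}

```text
t: 8.58
ee_pos: [599.8, 67.6, 41.0]
orientation: [2.3, 2.117, 0.029]
ft_force: [-0.2, 0.6, -2.9]
width: 61.7
```

```bash
python3 -c "
from h import *
o=st()"
```

```text
t 8.58 pos [599.8  67.6  41. ] jaw -4.7 toolz [ 0.025  0.001 -1.   ] w 61.7 F [-0.2  0.6 -2.9]
```

Call:
{"api": "jog_arm", "payload": {"xyz": [[0,0,5],[0,0,10],[0,0,12],[0,0,12],[0,0,12],[0,0,10],[-2,6,5],[-6,14,0],[-7,18,0],[-7,20,0],[-7,20,0],[-7,20,0],[-7,20,0],[-7,20,0],[-7,20,0],[-7,18,0],[-6,16,0],[-5,12,0],[-3,6,0],[-1,2,0]], "yaw": [0,0,0,0,0,0,0,0,0,0,0,0,0,0,0,0,0,0,0,0]}}

```text
t: 10.25
ee_pos: [516.1, 293.1, 125.4]
orientation: [2.299, 2.11, 0.047]
ft_force: [-0.3, -0.1, -1.1]
width: 61.9
```

```bash
python3 -c "
from h import *
o=st()"
```

```text
t 10.25 pos [516.1 293.1 125.4] jaw -4.9 toolz [ 0.036  0.005 -0.999] w 61.9 F [-0.3 -0.1 -1.1]
```

Call:
{"api": "jog_arm", "payload": {"xyz": [[-0.5,2,-5],[-0.5,2,-10],[-0.5,2,-10],[-0.5,1,-10],[0,0,-10],[0,0,-10],[0,0,-10],[0,0,-6],[0,0,-3],[0,0,-2],[0,0,0]], "yaw": [0,0,0,0,0,0,0,0,0,0,0]}}

```text
t: 11.17
ee_pos: [514.6, 297.8, 42.1]
orientation: [2.303, 2.106, 0.043]
ft_force: [0.2, 0.2, -2.8]
width: 62.2
```

```bash
python3 -c "
from h import *
o=st()
p=ctrl.get_image('side');cv2.imwrite('pics/s2.png',cv2.resize(p['img'][120:300,180:420],None,fx=3,fy=3))"
```

```text
t 11.17 pos [514.6 297.8  42.1] jaw -5.1 toolz [ 0.034  0.004 -0.999] w 62.2 F [ 0.2  0.2 -2.8]
```

View pics/s2.png

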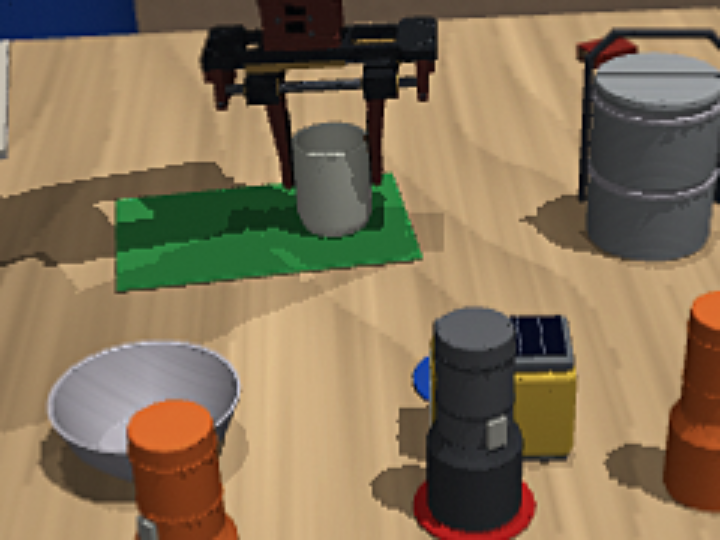

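The cup hangs just above the far half of the mat, roughly upright. I lower it slowly to contact.

Call:
{"api": "jog_arm", "payload": {"xyz": [[0,0,-1],[0,0,-1],[0,0,-1]], "yaw": [0,0,0]}}

```text
t: 11.47
ee_pos: [515.0, 298.0, 41.7]
orientation: [2.303, 2.106, 0.045]
ft_force: [-3.7, -1.6, 10.6]
width: 62.0
```

Call:
{"api": "jog_arm", "payload": {"xyz": [[0,0,0],[0,0,0],[0,0,0],[0,0,0],[0,0,0]], "yaw": [0,0,0,0,0], "gripper": 0}}

```text
t: 11.88
ee_pos: [516.5, 298.8, 43.0]
orientation: [2.302, 2.105, 0.051]
ft_force: [-0.2, -0.3, -0.4]
width: 87.2
```

```bash
python3 -c "
from h import *
o=st()
p=ctrl.get_image('side');cv2.imwrite('pics/s3.png',cv2.resize(p['img'][120:300,180:420],None,fx=3,fy=3))"
```

```text
t 11.88 pos [516.5 298.8  43. ] jaw -5.1 toolz [ 0.038  0.006 -0.999] w 87.2 F [-0.2 -0.3 -0.4]
```

View pics/s3.png

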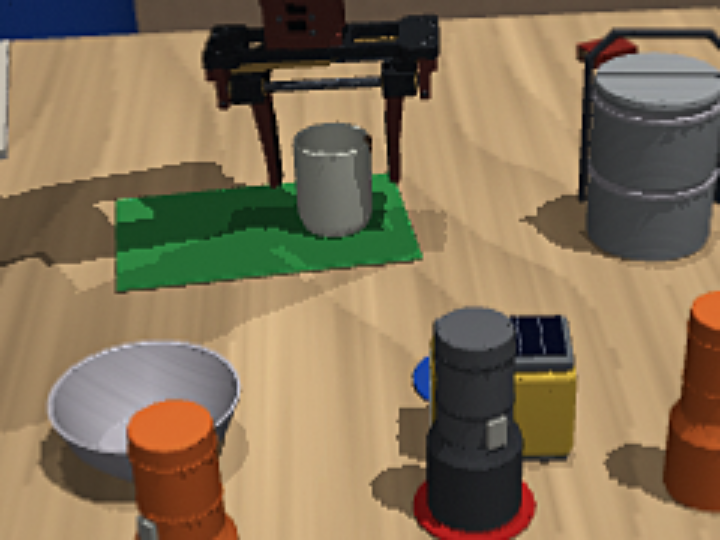

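Call:
{"api": "jog_arm", "payload": {"xyz": [[0,0,10],[0,0,25],[0,0,38],[0,0,38],[0,0,30],[0,0,0],[1,-8,0],[3,-18,0],[5,-25,0],[6,-30,0],[6,-30,0],[6,-30,0],[6,-30,0],[6,-30,0],[6,-30,0],[6,-30,0],[6,-30,0],[5,-24,0],[3,-16,0],[2,-8,0]], "yaw": [0,0,0,0,0,0,0,0,0,0,0,0,0,0,0,0,0,0,0,0]}}

```text
t: 13.6
ee_pos: [572.4, -61.9, 181.6]
orientation: [2.304, 2.12, 0.026]
ft_force: [-0.0, 0.1, 0.3]
width: 87.7
```

Call:
{"api": "jog_arm", "payload": {"xyz": [[0,0,0],[0,0,0],[0,0,0]], "yaw": [0,0,0]}}

```text
t: 13.85
ee_pos: [570.6, -63.5, 179.5]
orientation: [2.31, 2.118, 0.022]
ft_force: [0.3, 0.1, -1.1]
width: 87.7
```

```bash
python3 -c "
from h import *
o=st()"
```

```text
t 13.85 pos [570.6 -63.5 179.5] jaw -5.0 toolz [ 0.015  0.004 -1.   ] w 87.7 F [ 0.3  0.1 -1.1]
```

Call:
{"api": "jog_arm", "payload": {"xyz": [[4,-1,0],[6,-1.5,0],[5,-1,-2],[3,-1,-5],[0,0,-8],[0,0,-10],[0,0,-10],[0,0,-8],[0,0,-2],[0,0,0]], "yaw": [0,0,0,0,0,0,0,0,0,0]}}

```text
t: 14.68
ee_pos: [589.3, -63.4, 128.0]
orientation: [2.306, 2.127, 0.02]
ft_force: [-0.3, -0.6, -0.4]
width: 87.6
```

```bash
python3 -c "
from h import *
o=st()
p=ctrl.get_image('side');cv2.imwrite('pics/s4.png',cv2.resize(p['img'][120:320,240:440],None,fx=3,fy=3))"
```

```text
t 14.68 pos [589.3 -63.4 128. ] jaw -4.6 toolz [ 0.012  0.005 -1.   ] w 87.6 F [-0.3 -0.6 -0.4]
```

View pics/s4.png

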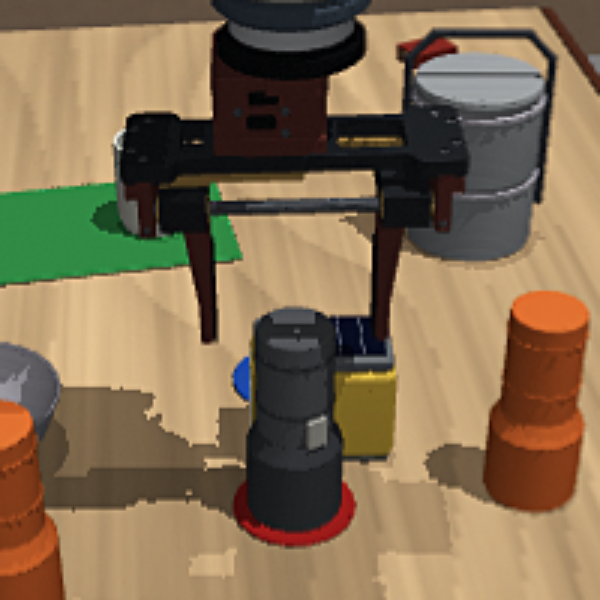

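The torch is centred between the open fingers, and the far orange one is clear. I descend.

Call:
{"api": "jog_arm", "payload": {"xyz": [[0,-1.5,-4],[0,-1.5,-8],[0,-1.5,-9],[0,0,-9],[0,0,-6],[0,0,-3],[0,0,-2],[0,0,0]], "yaw": [0,0,0,0,0,0,0,0]}}

```text
t: 15.4
ee_pos: [589.4, -68.9, 83.3]
orientation: [2.306, 2.125, 0.021]
ft_force: [-0.1, -0.1, -0.2]
width: 87.6
```

Call:
{"api": "jog_arm", "payload": {"xyz": [[0,0,0],[0,0,0],[0,0,0],[0,0,0],[0,0,0],[0,0,0],[0,0,0]], "yaw": [0,0,0,0,0,0,0], "gripper": 1}}

```text
t: 15.98
ee_pos: [590.2, -68.8, 84.7]
orientation: [2.304, 2.125, 0.023]
ft_force: [-4.0, 0.5, 8.5]
width: 46.0
```

```bash
python3 -c "
from h import *
o=st()"
```

```text
t 15.98 pos [590.2 -68.8  84.7] jaw -4.6 toolz [ 0.015  0.005 -1.   ] w 46.0 F [-4.   0.5  8.5]
```

Call:
{"api": "jog_arm", "payload": {"xyz": [[0,0,4],[0,0,8],[0,0,12],[0,0,15],[0,0,15],[0,0,15],[0,0,15],[0,0,12],[0,0,6],[0,0,2]], "yaw": [0,0,0,0,0,0,0,0,0,0]}}

```text
t: 16.82
ee_pos: [588.8, -68.6, 199.5]
orientation: [2.304, 2.125, 0.023]
ft_force: [0.7, 0.5, -1.5]
width: 45.5
```

```bash
python3 -c "
from h import *
o=st()
p=ctrl.get_image('side');cv2.imwrite('pics/s5.png',cv2.resize(p['img'][100:320,240:440],None,fx=2.7,fy=2.7))"
```

```text
t 16.82 pos [588.8 -68.6 199.5] jaw -4.6 toolz [ 0.016  0.004 -1.   ] w 45.5 F [ 0.7  0.5 -1.5]
```

View pics/s5.png

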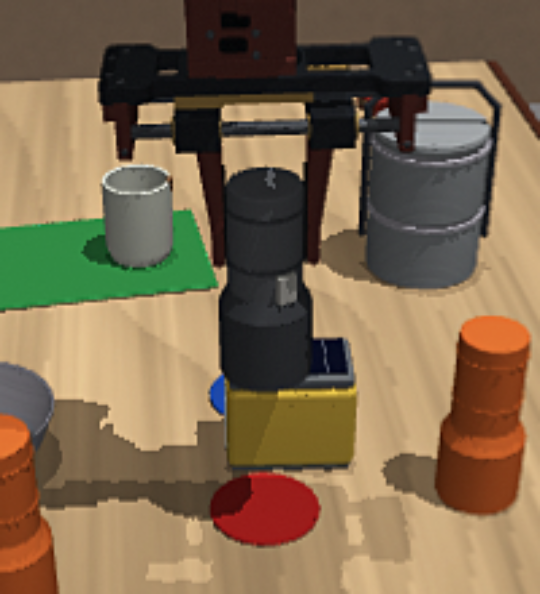

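Call:
{"api": "jog_arm", "payload": {"xyz": [[-4,7,0],[-7,14,0],[-10,19,0],[-12,22.5,0],[-12,22.5,0],[-12,22.5,0],[-12,22.5,0],[-12,22.5,0],[-12,22.5,0],[-12,22.5,0],[-12,22.5,0],[-12,22.5,0],[-12,22.5,0],[-12,22.5,0],[-12,22.5,0],[-10,19,0],[-7,14,0],[-5,9,0],[-3,5,0],[-1,2,0]], "yaw": [0,0,0,0,0,0,0,0,0,0,0,0,0,0,0,0,0,0,0,0]}}

```text
t: 18.53
ee_pos: [357.4, 312.7, 184.0]
orientation: [-2.3, -2.128, 0.023]
ft_force: [0.6, 0.5, -1.3]
width: 45.8
```

```bash
python3 -c "
from h import *
o=st()"
```

```text
t 18.53 pos [357.4 312.7 184. ] jaw -4.5 toolz [-0.016 -0.004 -1.   ] w 45.8 F [ 0.6  0.5 -1.3]
```

Call:
{"api": "jog_arm", "payload": {"xyz": [[4,-3,0],[7,-4,-3],[8,-5,-6],[8,-5,-8],[5,-3,-10],[3,-2,-10],[1,0,-10],[0,0,-10],[0,0,-10],[0,0,-10],[0,0,-6],[0,0,-3],[0,0,0]], "yaw": [0,0,0,0,0,0,0,0,0,0,0,0,0]}}

```text
t: 19.62
ee_pos: [397.1, 282.8, 85.8]
orientation: [-2.307, -2.119, 0.033]
ft_force: [-4.7, -0.6, 18.5]
width: 45.7
```

```bash
python3 -c "
from h import *
o=st()
p=ctrl.get_image('side');cv2.imwrite('pics/s6.png',cv2.resize(p['img'][80:280,180:420],None,fx=3,fy=3))"
```

```text
t 19.62 pos [397.1 282.8  85.8] jaw -4.9 toolz [-0.022 -0.008 -1.   ] w 45.7 F [-4.7 -0.6 18.5]
```

View pics/s6.png

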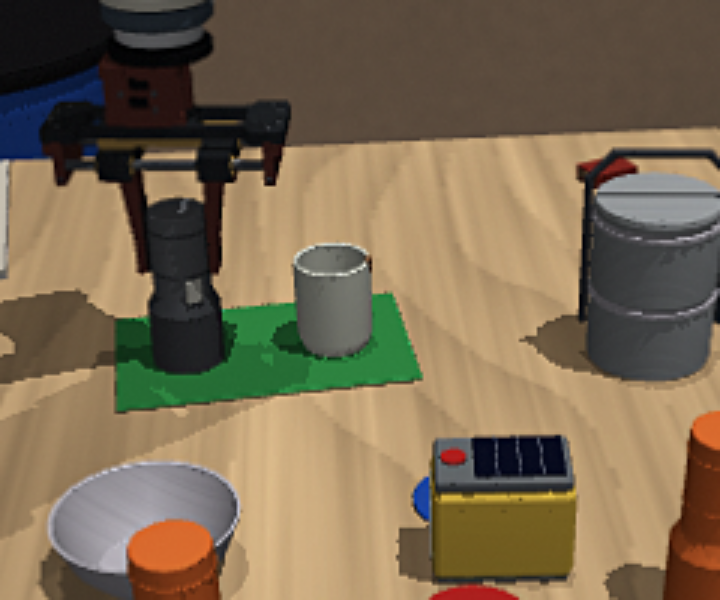

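The torch stands on the mat inside its edges. I release it and rise.

Call:
{"api": "jog_arm", "payload": {"xyz": [[0,0,0],[0,0,0],[0,0,0],[0,0,0],[0,0,0]], "yaw": [0,0,0,0,0], "gripper": 0}}

```text
t: 20.08
ee_pos: [398.0, 283.8, 86.4]
orientation: [-2.307, -2.12, 0.029]
ft_force: [0.1, 0.3, 0.3]
width: 75.8
```

```bash
python3 -c "
from h import *
o=st()"
```

```text
t 20.08 pos [398.  283.8  86.4] jaw -4.9 toolz [-0.019 -0.006 -1.   ] w 75.8 F [0.1 0.3 0.3]
```

Call:
{"api": "jog_arm", "payload": {"xyz": [[0,0,5],[0,0,12],[0,0,18],[0,0,20],[0,0,15],[0,0,10],[0,0,5],[0,0,0]], "yaw": [0,0,0,0,0,0,0,0]}}

```text
t: 20.75
ee_pos: [397.5, 283.3, 176.9]
orientation: [-2.307, -2.12, 0.03]
ft_force: [-0.1, -0.2, 0.4]
width: 88.0
```

Run:
```python
from h import *
o=st()
for n in('top','side'):
    p=ctrl.get_image(n)
    h=hsv(p);H,S,V=h[...,0],h[...,1],h[...,2]
    for r in ctrl.regions_of(p,'lantern_mid')[:1]:
        c=big(r['region']);print(n,r['confidence'],cv2.boundingRect(c.astype(np.int32)))
    r=ctrl.pinpoint(p,'lantern_mid');print([(d['confidence'],plane(p,np.array(d['centre'])*[640,480],40)) for d in r[:2]])
    a=p['img'][170:245,290:365] if n=='top' else p['img'][215:290,310:385]
    cv2.imwrite(f'pics/l{n}.png',cv2.resize(a,None,fx=7,fy=7,interpolation=cv2.INTER_CUBIC))
    if n=='top': cv2.imwrite('pics/top6.png',p['img'])
```

```text
t 20.75 pos [397.5 283.3 176.9] jaw -4.8 toolz [-0.02  -0.007 -1.   ] w 88.0 F [-0.1 -0.2  0.4]
top 0.86 (309, 178, 35, 56)
[(0.65, array([[613.48045828,  -5.11122044]]))]
side 0.96 (322, 225, 50, 50)
[(0.94, array([[6.06406683e+02, 5.05534453e-01]])), (0.54, array([[ 583.2357579 , -118.26279633]]))]
```

View pics/ltop.png

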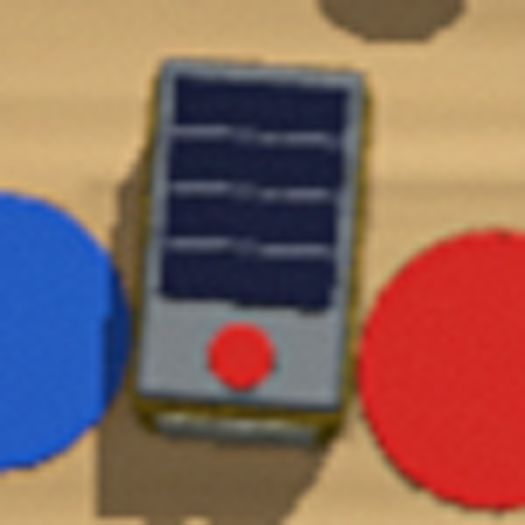

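View pics/lside.png

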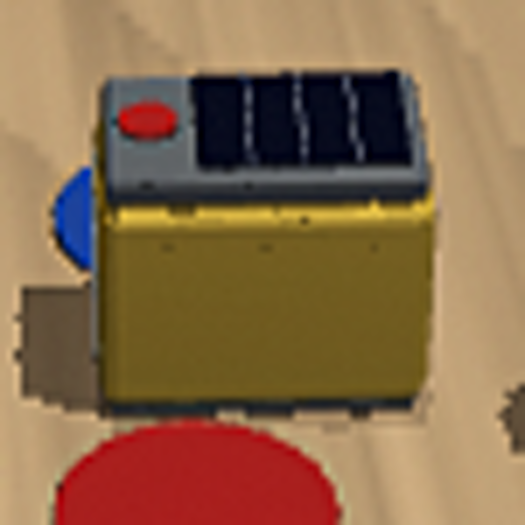

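Run:
```python
from h import *
from scipy.optimize import least_squares
p=ctrl.get_image('top');s=ctrl.get_image('side')
z=lambda l,o,k=7:(np.array(l,float)+.5)/k-.5+np.array(o)
for q,l,o in((p,[[162,62],[367,72],[347,408],[136,393]],(290,170)),(s,[[105,80],[408,72],[430,182],[105,195]],(310,215))):
    L=plane(q,z(l,o),80);print(np.round(L,1).tolist(),L.mean(0))
B=plane(s,z([[102,410],[413,402]],(310,215)),0);print('bottom near edge',B,B.mean(0))
def circ(P,r):
    f=least_squares(lambda x:np.hypot(*(P-x).T)-r,P.mean(0),loss='soft_l1',f_scale=.7);return f.x,np.abs(f.fun).mean()
for q,n in((p,'top'),(s,'side')):
  h=hsv(q);H,S,V=h[...,0],h[...,1],h[...,2]
  for c,m in(('red',((H<8)|(H>172))&(S>150)&(V>60)),('blue',(abs(H-113)<12)&(S>150)&(V>60))):
    if (n,c)==('side','blue'):continue
    w=win(m,335,395,195,255) if (n,c)==('top','red') else win(m,255,312,190,245) if n=='top' else win(m,310,370,265,310)
    hull=cv2.convexHull(big(w).astype(np.float32))[:,0];P=plane(q,hull,3);print(n,c,circ(P,37.5),P.max(0)-P.min(0))
```

```text
[[656.4, 20.7], [654.1, -30.3], [570.0, -25.5], [573.5, 26.7]] [613.48637637  -2.09411366]
[[572.9, 25.8], [655.8, 21.3], [653.1, -31.9], [568.2, -29.2]] [612.49122474  -3.51422235]
bottom near edge [[567.38352393 -18.03033096]
 [653.28687855 -22.94537944]] [610.33520124 -20.4878552 ]
top red (array([588.61796925, -67.51294066]), np.float64(0.23229930691047768)) [73.27436968 72.79944196]
top blue (array([597.91741689,  67.48692311]), np.float64(0.9446200282357037)) [71.47278476 70.98952095]
side red (array([588.1721035 , -67.11085835]), np.float64(0.5733964790405857)) [74.56605896 78.18409695]
```

View pics/top6.png

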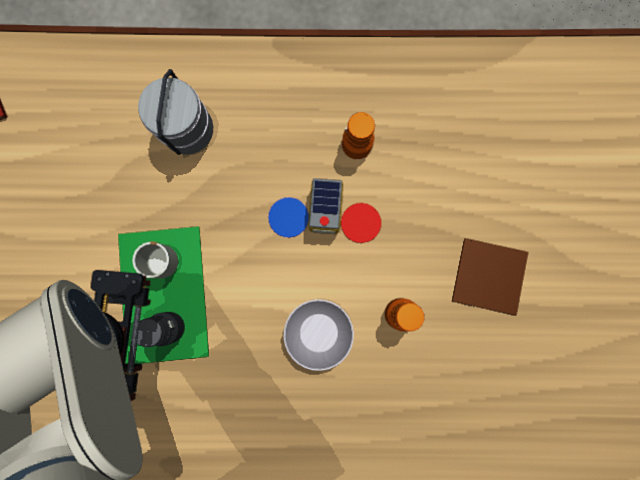

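Call:
{"api": "jog_arm", "payload": {"xyz": [[4,-5,0],[8,-10,0],[11,-15,0],[13,-18,0],[13,-18,0],[13,-18,0],[13,-18,0],[13,-18,0],[13,-18,0],[13,-18,0],[13,-18,0],[13,-18,0],[13,-18,0],[13,-18,0],[12,-16,0],[10,-12,0],[7,-9,0],[4,-5,0],[2,-2,0],[0,0,0]], "yaw": [-2,-4,-5,-5.5,-5.5,-5.5,-5.5,-5.5,-5.5,-5.5,-5.5,-5.5,-5.5,-5.5,-5,-4,-3,-2,-1,0]}}

```text
t: 22.82
ee_pos: [606.0, -13.5, 168.1]
orientation: [-3.109, 0.21, 0.027]
ft_force: [-0.0, 0.9, -0.1]
width: 88.1
```

```bash
python3 -c "
from h import *
o=st()"
```

```text
t 22.82 pos [606.  -13.5 168.1] jaw -97.8 toolz [-0.015  0.027 -1.   ] w 88.1 F [-0.   0.9 -0.1]
```

Call:
{"api": "jog_arm", "payload": {"xyz": [[1,2,0],[2,4,-3],[2,4,-6],[1,1,-9],[0,0,-10],[0,0,-10],[0,0,-10],[0,0,-6],[0,0,-2],[0,0,0]], "yaw": [1,1,1,1,0,0,0,0,0,0]}}

```text
t: 23.65
ee_pos: [609.4, 1.3, 103.7]
orientation: [-3.115, 0.082, 0.036]
ft_force: [0.3, -0.8, 0.3]
width: 87.8
```

```bash
python3 -c "
from h import *
o=st()
p=ctrl.get_image('side');cv2.imwrite('pics/s7.png',cv2.resize(p['img'][120:320,240:440],None,fx=3,fy=3))"
```

```text
t 23.65 pos [609.4   1.3 103.7] jaw -93.0 toolz [-0.023  0.026 -0.999] w 87.8 F [ 0.3 -0.8  0.3]
```

View pics/s7.png

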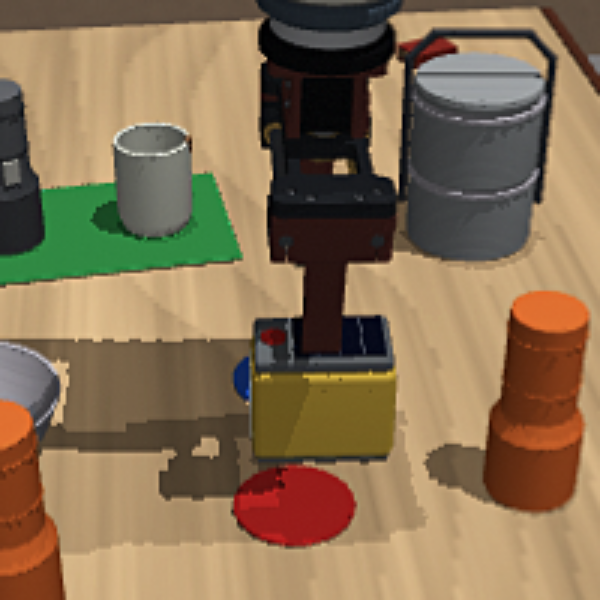

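Call:
{"api": "jog_arm", "payload": {"xyz": [[0.5,-1,-4],[1,-1,-8],[1,-1,-10],[0,0,-10],[0,0,-10],[0,0,-10],[0,0,-8],[0,0,-5],[0,0,-2],[0,0,0]], "yaw": [0,0,0,0,0,0,0,0,0,0]}}

```text
t: 24.53
ee_pos: [612.4, -2.6, 29.9]
orientation: [-3.115, 0.083, 0.035]
ft_force: [-0.1, 0.7, 0.5]
width: 88.0
```

```bash
python3 -c "
from h import *
o=st()"
```

```text
t 24.53 pos [612.4  -2.6  29.9] jaw -93.1 toolz [-0.021  0.026 -0.999] w 88.0 F [-0.1  0.7  0.5]
```

Call:
{"api": "jog_arm", "payload": {"xyz": [[0,0,0],[0,0,0],[0,0,0],[0,0,0],[0,0,0],[0,0,0]], "yaw": [0,0,0,0,0,0], "gripper": 1}}

```text
t: 25.03
ee_pos: [613.6, -2.2, 31.5]
orientation: [-3.115, 0.083, 0.03]
ft_force: [-0.2, -0.1, -1.8]
width: 56.0
```

```bash
python3 -c "
from h import *
o=st()"
```

```text
t 25.03 pos [613.6  -2.2  31.5] jaw -93.1 toolz [-0.019  0.026 -0.999] w 56.0 F [-0.2 -0.1 -1.8]
```

Call:
{"api": "jog_arm", "payload": {"xyz": [[0,0,4],[0,0,8],[0,0,12],[0,0,12],[0,0,10],[-1,-3,6],[-3,-8,3],[-5,-12,0],[-6,-15,0],[-7,-17,0],[-7,-17,0],[-7,-17,0],[-7,-17,0],[-7,-17,0],[-7,-17,0],[-7,-17,0],[-7,-17,0],[-7,-17,0],[-7,-17,0],[-7,-17,0]], "yaw": [0,0,0,0,0,0,0,0,0,-1,-1,-1,-1,-1,-1,-1,-1,-1,0,0]}}

```text
t: 26.7
ee_pos: [506.8, -245.5, 92.4]
orientation: [-3.097, 0.339, 0.032]
ft_force: [-0.8, -0.7, -1.5]
width: 56.1
```

Call:
{"api": "jog_arm", "payload": {"xyz": [[-7,-15,0],[-6,-12,0],[-4,-9,0],[-2,-5,0],[-1,-2,0],[0,0,0]], "yaw": [0,0,0,0,0,0]}}

```text
t: 27.2
ee_pos: [478.6, -296.9, 91.2]
orientation: [-3.095, 0.35, 0.037]
ft_force: [0.3, -0.8, -1.9]
width: 56.1
```

```bash
python3 -c "
from h import *
o=st()"
```

```text
t 27.2 pos [ 478.6 -296.9   91.2] jaw -102.9 toolz [-0.021  0.029 -0.999] w 56.1 F [ 0.3 -0.8 -1.9]
```

Call:
{"api": "jog_arm", "payload": {"xyz": [[2,-1,0],[3,-2,0],[3,-2,-3],[2,-2,-6],[1,-1,-9],[0,0,-10],[0,0,-9],[0,0,-6],[0,0,-3],[0,0,0]], "yaw": [0,0,0,0,0,0,0,0,0,0]}}

```text
t: 28.03
ee_pos: [491.7, -302.3, 38.6]
orientation: [-3.094, 0.343, 0.041]
ft_force: [-0.3, 0.4, -2.3]
width: 56.1
```

```bash
python3 -c "
from h import *
o=st()
p=ctrl.get_image('side');cv2.imwrite('pics/s8.png',cv2.resize(p['img'][280:470,190:390],None,fx=3,fy=3))
p=ctrl.get_image('top');cv2.imwrite('pics/t8.png',p['img'])"
```

```text
t 28.03 pos [ 491.7 -302.3   38.6] jaw -102.7 toolz [-0.023  0.031 -0.999] w 56.1 F [-0.3  0.4 -2.3]
```

View pics/s8.png

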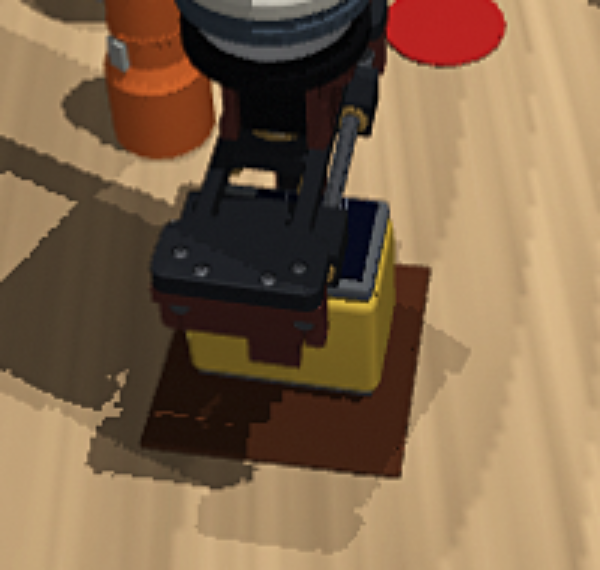

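View pics/t8.png

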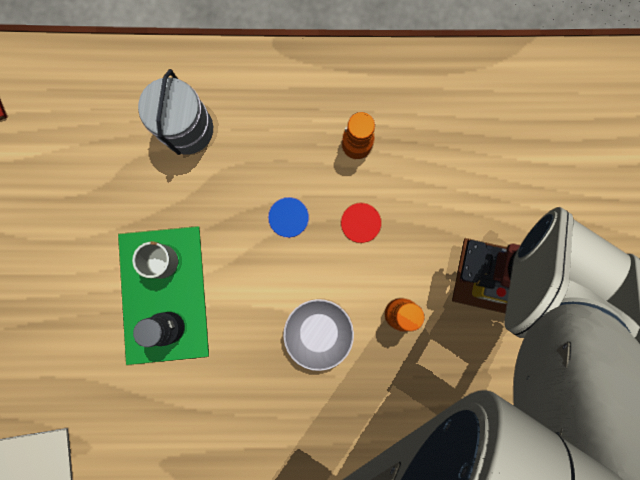

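Run:
```python
from h import *
s=ctrl.get_image('side');p=ctrl.get_image('top')
z=lambda l,o,k=3:(np.array(l,float)+.5)/k-.5+np.array(o)
E=plane(s,z([[190,374],[380,396]],(190,280)),8);print(E);m=E.mean(0);d=E[1]-E[0];L=np.hypot(*d);u=d/L;print('len',L,'ang',np.degrees(np.arctan2(*u[::-1])),'centre',m+28*np.array([-u[1],u[0]]))
# right top corner check
print(plane(s,z([[388,203]],(190,280)),88))
for n,q in(('top',p),('side',s)):
  for th,zz in(('cup_mid',79),('torch_mid',134)):
    for r in ctrl.regions_of(q,th)[:3]:
        c=big(r['region']);b=cv2.boundingRect(c.astype(int).astype(np.int32));print(n,th,round(r['confidence'],2),b)
a=p['img'][235:355,125:205];cv2.imwrite('pics/z9.png',cv2.resize(a,None,fx=5,fy=5,interpolation=cv2.INTER_CUBIC))
```

```text
[[ 441.29095029 -315.96728133]
 [ 529.72421821 -335.5399225 ]]
len 90.5733468356787 ang -12.479902020707717 centre [ 491.55830416 -298.41518959]
[[ 538.25954196 -290.69607572]]
top cup_mid 0.91 (132, 241, 46, 38)
top torch_mid 0.97 (385, 298, 40, 34)
top torch_mid 0.69 (343, 112, 31, 47)
top torch_mid 0.66 (133, 312, 52, 35)
side torch_mid 0.85 (222, 254, 39, 79)
side torch_mid 0.83 (402, 218, 35, 73)
```

View pics/z9.png

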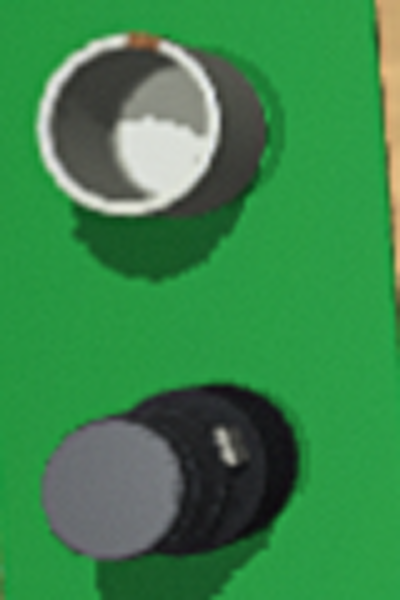

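Call:
{"api": "jog_arm", "payload": {"xyz": [[-0.3,-0.8,-0.5],[-0.5,-1,-1],[-0.3,-0.8,-1],[0,0,-0.5]], "yaw": [0,0,0,0]}}

```text
t: 28.77
ee_pos: [492.1, -306.3, 38.3]
orientation: [-3.096, 0.344, 0.033]
ft_force: [0.1, -0.7, -2.1]
width: 56.1
```

Run:
```python
from h import *
o=st()
p=ctrl.get_image('top')
z=lambda l,o,k=5:(np.array(l,float)+.5)/k-.5+np.array(o)
print('cup',plane(p,z([128.5,125],(125,235)),79),'torch',plane(p,z([112,488],(125,235)),134))
```

```text
t 28.77 pos [ 492.1 -306.3   38.3] jaw -102.7 toolz [-0.018  0.028 -0.999] w 56.1 F [ 0.1 -0.7 -2.1]
cup [[514.11211342 297.62053465]] torch [[395.60582578 282.28092363]]
```

Call:
{"api": "jog_arm", "payload": {"xyz": [[-0.5,0.3,-1],[-0.5,0.3,-1],[-0.5,0,-1],[0,0,-0.5]], "yaw": [0,0,0,0]}}

```text
t: 29.15
ee_pos: [491.2, -305.8, 36.3]
orientation: [-3.097, 0.344, 0.031]
ft_force: [-2.7, 0.3, 1.6]
width: 55.8
```

Call:
{"api": "jog_arm", "payload": {"xyz": [[0,0.5,-0.5],[0,0,-0.3]], "yaw": [0,0]}}

```text
t: 29.32
ee_pos: [491.3, -305.7, 36.2]
orientation: [-3.097, 0.344, 0.03]
ft_force: [-1.0, 0.3, 4.0]
width: 56.0
```

Call:
{"api": "jog_arm", "payload": {"xyz": [[0,0,0],[0,0,0],[0,0,0],[0,0,0],[0,0,0],[0,0,0]], "yaw": [0,0,0,0,0,0], "gripper": 0}}

```text
t: 29.82
ee_pos: [491.8, -305.6, 35.8]
orientation: [-3.097, 0.344, 0.029]
ft_force: [-0.4, -0.4, 1.0]
width: 87.8
```

Call:
{"api": "jog_arm", "payload": {"xyz": [[0,0,4],[0,0,10],[0,0,16],[0,0,20],[0,0,20],[0,0,20],[0,0,20],[0,0,12],[0,0,6],[0,0,0]], "yaw": [0,0,0,0,0,0,0,0,0,0]}}

```text
t: 30.65
ee_pos: [490.8, -305.0, 175.2]
orientation: [-3.098, 0.344, 0.028]
ft_force: [0.7, 0.0, 0.1]
width: 87.8
```

```bash
python3 -c "
from h import *
o=st()
p=ctrl.get_image('side');cv2.imwrite('pics/s10.png',cv2.resize(p['img'][280:470,190:390],None,fx=3,fy=3))"
```

```text
t 30.65 pos [ 490.8 -305.   175.2] jaw -102.7 toolz [-0.015  0.026 -1.   ] w 87.8 F [0.7 0.  0.1]
```

View pics/s10.png

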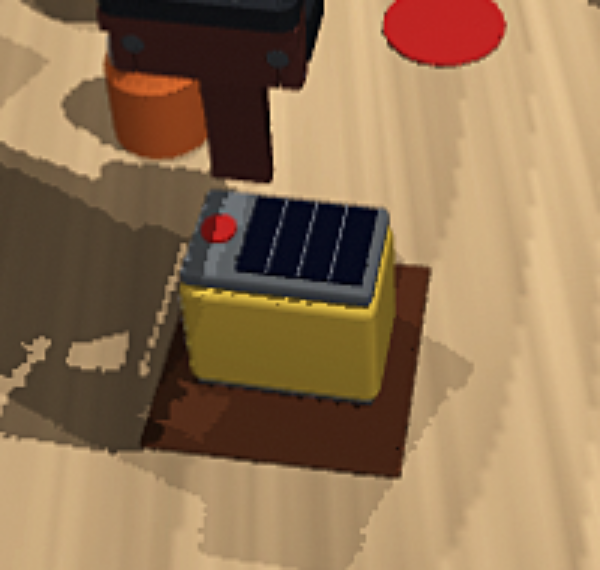

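Run:
```python
from h import *
s=ctrl.get_image('side')
z=lambda l,o,k=3:(np.array(l,float)+.5)/k-.5+np.array(o)
L=plane(s,z([[212,190],[388,207],[373,298],[184,280]],(190,280)),85);print(L,L.mean(0))
E=plane(s,z([[195,383],[383,402]],(190,280)),5);d=E[1]-E[0];u=d/np.hypot(*d);print(E,E.mean(0)+28*np.array([-u[1],u[0]]))
```

```text
[[ 457.53122326 -272.59550139]
 [ 538.23275536 -290.34628351]
 [ 527.89084649 -341.75987753]
 [ 446.52060908 -324.96192248]] [ 492.54385854 -307.41589623]
[[ 443.45025541 -318.98065471]
 [ 530.96860436 -336.75748266]] [ 492.78300639 -300.42940314]
```

Call:
{"api": "jog_arm", "payload": {"xyz": [[0,6,0],[-1,12,0],[-2,18,0],[-3,24,0],[-4,25,0],[-4,25,0],[-4,25,0],[-4,25,0],[-4,25,0],[-4,25,0],[-4,25,0],[-4,25,0],[-4,25,0],[-4,25,0],[-4,25,0],[-4,25,0],[-4,25,0],[-4,25,0],[-4,25,0],[-4,25,0]], "yaw": [2,3,4,4,4,4,4,4,4,4,4,4,4,4,4,4,4,4,4,4]}}

```text
t: 32.42
ee_pos: [399.6, 172.6, 151.9]
orientation: [-2.602, -1.739, 0.112]
ft_force: [0.7, -0.6, 0.5]
width: 87.7
```

Run:
```python
from h import *
o=st()
p=ctrl.get_image('top');cv2.imwrite('pics/t11.png',p['img'])
cv2.imwrite('pics/t11z.png',cv2.resize(p['img'][225:330,440:540],None,fx=5,fy=5,interpolation=cv2.INTER_CUBIC))
```

```text
t 32.42 pos [399.6 172.6 151.9] jaw -22.6 toolz [-0.065 -0.032 -0.997] w 87.7 F [ 0.7 -0.6  0.5]
```

View pics/t11z.png

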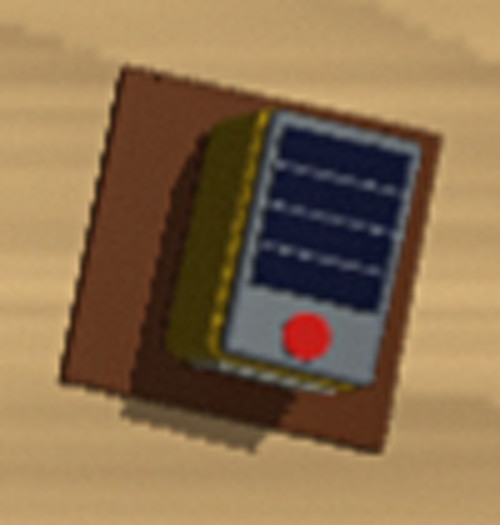

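```bash
python3 - <<'E'
from h import *
p=ctrl.get_image('top')
z=lambda l,o,k=5:(np.array(l,float)+.5)/k-.5+np.array(o)
L=plane(p,z([[272,110],[422,145],[373,388],[222,352]],(440,225)),85);print(L,L.mean(0))
L=plane(p,z([[122,67],[441,135],[381,452],[60,382]],(440,225)),5);print(L,L.mean(0))
E
python3 -c "
from h import *
st()"
```

```text
[[ 538.25298814 -290.03080896]
 [ 526.5172823  -340.46423577]
 [ 444.11532109 -321.52314874]
 [ 455.8751129  -271.1129766 ]] [ 491.1901761  -305.78279252]
[[ 560.00347837 -258.95263746]
 [ 535.30068599 -375.39154949]
 [ 419.29302782 -350.04059342]
 [ 443.86625915 -233.97634003]] [ 489.61586283 -304.5902801 ]
t 32.52 pos [399.6 174.  151.9] jaw -22.4 toolz [-0.064 -0.031 -0.997] w 87.8 F [-0.3 -0.6 -0.4]
```

Call:
{"api": "jog_arm", "payload": {"xyz": [[0,3,5],[0,6,10],[0,8,12],[0,10,12],[0,10,12],[0,10,12],[0,10,12],[0,10,10],[0,8,6],[0,6,3],[0,3,0],[0,0,0]], "yaw": [1,2,2,2,2,2,2,2,1,1,0,0]}}

```text
t: 33.52
ee_pos: [395.8, 253.3, 245.5]
orientation: [2.315, 2.119, -0.141]
ft_force: [-0.4, 0.4, 0.0]
width: 87.8
```

```bash
python3 -c "
from h import *
st()"
```

```text
t 33.52 pos [395.8 253.3 245.5] jaw -5.2 toolz [-0.066 -0.061 -0.996] w 87.8 F [-0.4  0.4  0. ]
```

Call:
{"api": "jog_arm", "payload": {"xyz": [[0,0,-25],[0,0,-38],[0,0,-20],[0,0,0],[0,0,0],[0,0,0],[0,0,0],[0,0,0]], "yaw": [0,0,0,0,0,0,0,0]}}

```text
t: 34.18
ee_pos: [396.2, 250.9, 160.4]
orientation: [2.32, 2.112, -0.141]
ft_force: [-0.3, 0.3, -0.2]
width: 87.9
```

```bash
python3 -c "
from h import *
st()"
```

```text
t 34.18 pos [396.2 250.9 160.4] jaw -5.5 toolz [-0.066 -0.061 -0.996] w 87.9 F [-0.3  0.3 -0.2]
```

Call:
{"api": "jog_arm", "payload": {"xyz": [[21,13,0],[29,18,0],[29,18,0],[29,18,0],[21,13,0],[8,5,0],[0,0,0],[0,0,0]], "yaw": [0,0,0,0,0,0,0,0]}}

```text
t: 34.85
ee_pos: [541.7, 340.9, 170.2]
orientation: [2.319, 2.111, -0.12]
ft_force: [0.0, 0.1, 0.5]
width: 87.9
```

```bash
python3 -c "
from h import *
st()"
```

```text
t 34.85 pos [541.7 340.9 170.2] jaw -5.5 toolz [-0.054 -0.054 -0.997] w 87.9 F [0.  0.1 0.5]
```

Call:
{"api": "jog_arm", "payload": {"xyz": [[-5,-3,0],[-9,-6,0],[-12,-8,0],[-12,-8,0],[-12,-8,0],[-12,-8,0],[-12,-8,0],[-12,-8,0],[-12,-8,0],[-12,-8,0],[-12,-8,0],[-12,-8,0],[-9,-6,0],[-5,-3,0],[-2,-1,0],[0,0,0]], "yaw": [0,0,0,0,0,0,0,0,0,0,0,0,0,0,0,0]}}

```text
t: 36.18
ee_pos: [362.7, 224.2, 175.2]
orientation: [2.319, 2.111, -0.13]
ft_force: [1.0, -0.2, -0.1]
width: 87.2
```

```bash
python3 -c "
from h import *
st()"
```

```text
t 36.18 pos [362.7 224.2 175.2] jaw -5.5 toolz [-0.059 -0.057 -0.997] w 87.2 F [ 1.  -0.2 -0.1]
```

Call:
{"api": "jog_arm", "payload": {"xyz": [[35,21,0],[35,21,0],[35,21,0],[35,21,0],[0,0,0],[0,0,0],[0,0,0],[0,0,0]], "yaw": [0,0,0,0,0,0,0,0]}}

```text
t: 36.85
ee_pos: [505.2, 310.2, 173.7]
orientation: [2.319, 2.112, -0.135]
ft_force: [0.1, 0.1, -0.4]
width: 88.2
```

```bash
python3 -c "
from h import *
st()"
```

```text
t 36.85 pos [505.2 310.2 173.7] jaw -5.5 toolz [-0.062 -0.059 -0.996] w 88.2 F [ 0.1  0.1 -0.4]
```

```bash
python3 -c "
from h import *
o=st();q=o['qpos'];print(np.round(q,3),q[1]+q[2]+q[4]-np.pi)"
```

```text
t 36.85 pos [505.2 310.2 173.7] jaw -5.5 toolz [-0.062 -0.059 -0.996] w 88.2 F [ 0.1  0.1 -0.4]
[ 0.54   0.473  1.68  -0.021  1.072  0.645] 0.08420334178420452
```

Call:
{"api": "jog_arm", "payload": {"xyz": [[0,0,0],[0,0,0],[0,0,0],[0,0,0],[0,0,0],[0,0,0],[0,0,0],[0,0,0],[0,0,0],[0,0,0],[0,0,0],[0,0,0],[0,0,0],[0,0,0],[0,0,0],[0,0,0],[0,0,0],[0,0,0],[0,0,0],[0,0,0]], "yaw": [4,7,7,7,7,7,7,7,7,7,7,7,7,7,7,7,7,7,7,5]}}

```text
t: 38.52
ee_pos: [479.7, 295.1, 177.3]
orientation: [-1.124, 2.846, -0.061]
ft_force: [0.4, -0.0, 0.0]
width: 87.7
```

```bash
python3 -c "
from h import *
o=st();q=o['qpos'];print(np.round(q,3),q[1]+q[2]+q[4]-np.pi)"
```

```text
t 38.52 pos [479.7 295.1 177.3] jaw 133.0 toolz [ 0.09  -0.007 -0.996] w 87.7 F [ 0.4 -0.   0. ]
[ 0.56   0.362  1.853 -0.072  0.855 -1.718] -0.07116122783961565
```

Call:
{"api": "jog_arm", "payload": {"xyz": [[-10,-6,0],[-21,-13,0],[-25,-16,0],[-25,-16,0],[-15,-9,0],[-6,-4,0],[0,0,0],[0,0,0]], "yaw": [0,0,0,0,0,0,0,0]}}

```text
t: 39.18
ee_pos: [365.4, 223.1, 178.3]
orientation: [-1.133, 2.843, -0.061]
ft_force: [0.6, 0.7, -0.4]
width: 87.6
```

```bash
cat >> h.py <<'E'
def st2():
    o=st();q=o['qpos'];x,y,z=o['ee_pos'];r=np.hypot(x,y);R=cv2.Rodrigues(np.array(o['orientation']))[0];e=np.array([x,y,0])/r;tg=np.array([-y,x,0])/r
    print('q',np.round(q,3),'r',round(r,1),'tilt rad',round(R[:,2]@e,4),'tan',round(R[:,2]@tg,4),'injaw',round(R[:2,2]@R[:2,1],4),'perp',round(R[:2,2]@R[:2,0],4));return o
E
python3 -c "
from h import *
st2()"
```

```text
t 39.18 pos [365.4 223.1 178.3] jaw 133.3 toolz [ 0.089 -0.007 -0.996] w 87.6 F [ 0.6  0.7 -0.4]
q [ 0.559  0.171  2.129 -0.077  0.772 -1.717] r 428.1 tilt rad 0.0723 tan -0.0528 injaw -0.0665 perp -0.0595
```

Call:
{"api": "jog_arm", "payload": {"xyz": [[0,4,0],[0,5,0],[0,5,0],[0,5,0],[0,5,0],[0,5,0],[0,5,0],[0,5,0],[0,5,0],[0,5,0],[0,5,0],[0,5,0],[0,5,0],[0,5,0],[0,4,0],[0,2,0],[0,0,0],[0,0,0]], "yaw": [-4,-7,-7,-7,-7,-7,-7,-7,-7,-7,-7,-7,-7,-7,-5,-2,0,0]}}

```text
t: 40.68
ee_pos: [384.8, 317.1, 180.3]
orientation: [1.589, 2.67, -0.128]
ft_force: [0.7, -0.5, -0.4]
width: 87.8
```

```bash
python3 -c "
from h import *
st2()"
```

```text
t 40.68 pos [384.8 317.1 180.3] jaw 28.4 toolz [-0.014 -0.087 -0.996] w 87.8 F [ 0.7 -0.5 -0.4]
q [ 0.701  0.329  1.896 -0.069  0.985  0.244] r 498.6 tilt rad -0.0665 tan -0.0581 injaw -0.0539 perp -0.0695
```

Call:
{"api": "jog_arm", "payload": {"xyz": [[10,-15,0],[14,-23,0],[14,-23,0],[14,-23,0],[14,-23,0],[14,-23,0],[14,-23,0],[14,-23,0],[14,-23,0],[14,-23,0],[14,-23,0],[14,-23,0],[14,-23,0],[14,-23,0],[14,-23,0],[10,-15,0],[5,-8,0],[0,0,0],[0,0,0]], "yaw": [0,0,0,0,0,0,0,0,0,0,0,0,0,0,0,0,0,0,0]}}

```text
t: 42.27
ee_pos: [621.4, -61.5, 180.2]
orientation: [1.544, 2.688, -0.12]
ft_force: [-0.4, 0.3, 0.1]
width: 88.1
```

```bash
python3 -c "
from h import *
st2()"
```

```text
t 42.27 pos [621.4 -61.5 180.2] jaw 30.1 toolz [-0.005 -0.086 -0.996] w 88.1 F [-0.4  0.3  0.1]
q [-0.075  0.472  1.665 -0.103  1.006 -0.548] r 624.4 tilt rad 0.0037 tan -0.0865 injaw -0.0475 perp -0.0719
```

Call:
{"api": "jog_arm", "payload": {"xyz": [[-3,5,0],[-6,10,0],[-9,14,0],[-11,17,0],[-11,17,0],[-11,17,0],[-11,17,0],[-11,17,0],[-11,17,0],[-11,17,0],[-11,17,0],[-11,17,0],[-11,17,0],[-11,17,0],[-11,17,0],[-11,17,0],[-11,17,0],[-11,17,0],[-8,14,0],[-5,10,0]], "yaw": [0,0,0,0,0,0,0,0,0,0,0,0,0,0,0,0,0,0,0,0]}}

```text
t: 43.93
ee_pos: [379.8, 284.2, 181.7]
orientation: [1.507, 2.717, -0.123]
ft_force: [-1.0, 0.7, 0.3]
width: 88.0
```

Call:
{"api": "jog_arm", "payload": {"xyz": [[-2,5,0],[0,2,0],[0,0,0]], "yaw": [0,0,0]}}

```text
t: 44.18
ee_pos: [371.6, 294.6, 182.1]
orientation: [1.495, 2.724, -0.123]
ft_force: [0.2, 0.2, 0.6]
width: 87.8
```

```bash
python3 -c "
from h import *
st2()"
```

```text
t 44.18 pos [371.6 294.6 182.1] jaw 32.4 toolz [-0.01  -0.084 -0.996] w 87.8 F [0.2 0.2 0.6]
q [ 0.684  0.29   1.95  -0.072  0.964  0.16 ] r 474.2 tilt rad -0.0603 tan -0.0598 injaw -0.0536 perp -0.0654
```

Call:
{"api": "jog_arm", "payload": {"xyz": [[3,-2,0],[6,-3,0],[7,-4,0],[5,-3,0],[2,-1,-2],[0,0,-6],[0,0,-9],[0,0,-10],[0,0,-8],[0,0,-4],[0,0,0]], "yaw": [0,0,0,0,0,0,0,0,0,0,0]}}

```text
t: 45.1
ee_pos: [397.5, 276.5, 137.9]
orientation: [1.502, 2.721, -0.126]
ft_force: [0.7, 0.4, 0.1]
width: 87.5
```

```bash
python3 -c "
from h import *
st2()
p=ctrl.get_image('side');cv2.imwrite('pics/s12.png',cv2.resize(p['img'][80:280,180:420],None,fx=3,fy=3))"
```

```text
t 45.1 pos [397.5 276.5 137.9] jaw 32.1 toolz [-0.012 -0.086 -0.996] w 87.5 F [0.7 0.4 0.1]
q [ 0.623  0.373  1.959 -0.082  0.872  0.116] r 484.2 tilt rad -0.0589 tan -0.0637 injaw -0.0557 perp -0.0661
```

View pics/s12.png

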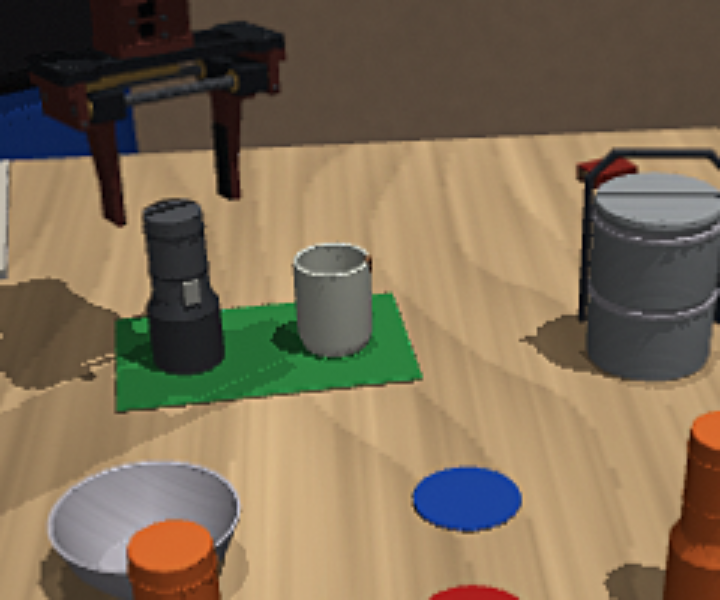

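Call:
{"api": "jog_arm", "payload": {"xyz": [[-0.5,1.5,-4],[-0.5,1.5,-8],[-0.5,1,-10],[0,0,-10],[0,0,-8],[0,0,-5],[0,0,-2],[0,0,0]], "yaw": [0,0,0,0,0,0,0,0]}}

```text
t: 45.82
ee_pos: [395.4, 281.7, 86.1]
orientation: [1.5, 2.722, -0.126]
ft_force: [-1.0, -0.8, 0.5]
width: 87.9
```

```bash
python3 -c "
from h import *
st2()"
```

```text
t 45.82 pos [395.4 281.7  86.1] jaw 32.2 toolz [-0.012 -0.086 -0.996] w 87.9 F [-1.  -0.8  0.5]
q [ 0.634  0.464  1.98  -0.09   0.76   0.138] r 485.5 tilt rad -0.0592 tan -0.0631 injaw -0.0554 perp -0.066
```

Call:
{"api": "jog_arm", "payload": {"xyz": [[0,0,0],[0,0,0],[0,0,0],[0,0,0],[0,0,0],[0,0,0],[0,0,0]], "yaw": [0,0,0,0,0,0,0], "gripper": 1}}

```text
t: 46.4
ee_pos: [396.7, 282.4, 87.3]
orientation: [1.5, 2.721, -0.121]
ft_force: [0.4, 0.8, -1.2]
width: 46.7
```

```bash
python3 -c "
from h import *
st2()
p=ctrl.get_image('side');cv2.imwrite('pics/s13.png',cv2.resize(p['img'][80:280,180:420],None,fx=3,fy=3))"
```

```text
t 46.4 pos [396.7 282.4  87.3] jaw 32.2 toolz [-0.009 -0.084 -0.996] w 46.7 F [ 0.4  0.8 -1.2]
q [ 0.634  0.462  1.979 -0.09   0.76   0.138] r 486.9 tilt rad -0.0559 tan -0.0631 injaw -0.0522 perp -0.0658
```

View pics/s13.png

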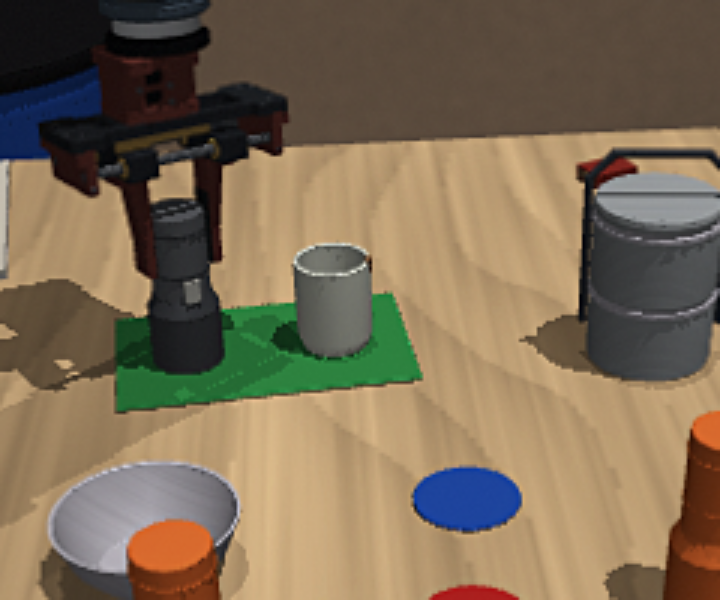

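Call:
{"api": "jog_arm", "payload": {"xyz": [[0,0,4],[0,0,8],[0,0,12],[0,0,14],[0,0,12],[0,0,8],[2,-4,4],[5,-9,0],[7,-13,0],[9,-16,0],[9,-16,0],[9,-16,0],[9,-16,0],[9,-16,0],[9,-16,0],[9,-16,0],[9,-16,0],[9,-16,0],[9,-16,0],[9,-16,0]], "yaw": [0,0,0,0,0,0,0,0,0,0,0,0,0,0,0,0,0,0,0,0]}}

```text
t: 48.12
ee_pos: [508.3, 60.9, 148.9]
orientation: [1.497, 2.731, -0.14]
ft_force: [0.1, 0.5, -1.9]
width: 46.1
```

Call:
{"api": "jog_arm", "payload": {"xyz": [[9,-16,0],[9,-16,0],[9,-16,0],[9,-16,0],[8,-15,0],[6,-12,0],[4,-8,0],[2,-4,0],[0,0,0]], "yaw": [0,0,0,0,0,0,0,0,0]}}

```text
t: 48.87
ee_pos: [563.3, -58.1, 143.6]
orientation: [1.509, 2.733, -0.15]
ft_force: [-0.2, 0.3, -2.5]
width: 45.8
```

```bash
python3 -c "
from h import *
st2()
p=ctrl.get_image('side');cv2.imwrite('pics/s14.png',cv2.resize(p['img'][120:320,240:440],None,fx=3,fy=3))"
```

```text
t 48.87 pos [563.3 -58.1 143.6] jaw 32.0 toolz [-0.032 -0.092 -0.995] w 45.8 F [-0.2  0.3 -2.5]
q [-0.073  0.455  1.8   -0.119  0.916 -0.561] r 566.3 tilt rad -0.0227 tan -0.0945 injaw -0.0758 perp -0.0601
```

View pics/s14.png

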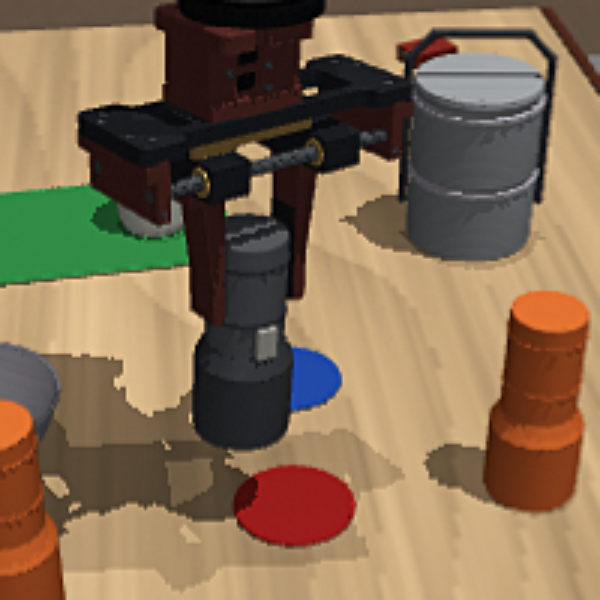

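Run:
```python
from h import *
s=ctrl.get_image('side')
z=lambda l,o,k=3:(np.array(l,float)+.5)/k-.5+np.array(o)
# expected outlines for hypotheses: base circle r29 at h=60, top circle r23
o=st2()
T=np.array(o['ee_pos']);R=cv2.Rodrigues(np.array(o['orientation']))[0];jaw=np.append(R[:2,1]/np.hypot(*R[:2,1]),0)
img=cv2.resize(s['img'][120:320,240:440],None,fx=4,fy=4,interpolation=cv2.INTER_CUBIC)
th=np.linspace(0,2*np.pi,60)
for inj,col in((0,(0,255,255)),(-.076,(0,0,255))):
    d=inj*jaw+[0,0,-1];d/=np.linalg.norm(d);g=T-18.7*R[:,2]
    a=np.cross(d,[0,1,0]);a/=np.linalg.norm(a);b=np.cross(d,a)
    for off,r in((101.5,29),(-28.5,23)):
        c=g+off*d;print(inj,off,c)
        P=c+r*(np.outer(np.cos(th),a)+np.outer(np.sin(th),b))
        uv=((proj(s,P)-[240,120]+.5)*4-.5).astype(np.int32);cv2.polylines(img,[uv[:,None]],True,col,1)
cv2.imwrite('pics/ov.png',img[250:750,50:550])
```

```text
t 48.97 pos [562.9 -57.1 143.7] jaw 32.1 toolz [-0.033 -0.091 -0.995] w 46.0 F [-0.2  0.4 -1.3]
q [-0.071  0.454  1.801 -0.118  0.916 -0.56 ] r 565.8 tilt rad -0.0232 tan -0.0943 injaw -0.076 perp -0.0597
0 101.5 [563.49802591 -55.35580408  60.76843596]
0 -28.5 [563.49802591 -55.35580408 190.76843596]
-0.076 101.5 [556.9817986  -59.44271562  61.0603042 ]
-0.076 -28.5 [565.3277055  -54.20824763 190.68648282]
```

View pics/ov.png

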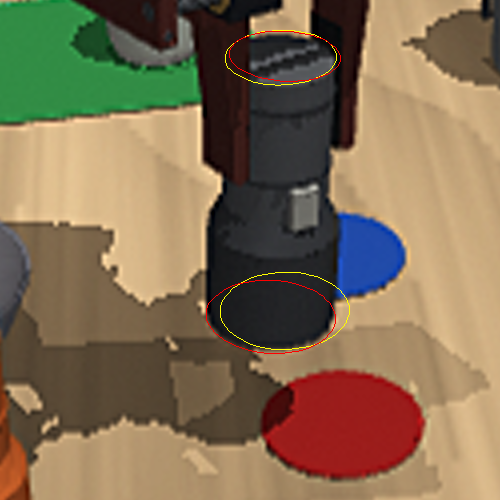

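Call:
{"api": "jog_arm", "payload": {"xyz": [[5,-1,0],[10,-3,0],[10,-3,0],[5,-1,-3],[0,0,-7],[0,0,-9],[0,0,-9],[0,0,-6],[0,0,-3],[0,0,0]], "yaw": [0,0,0,0,0,0,0,0,0,0]}}

```text
t: 49.8
ee_pos: [594.8, -62.4, 101.6]
orientation: [1.503, 2.739, -0.151]
ft_force: [-0.4, -0.8, -2.6]
width: 45.9
```

```bash
python3 -c "
from h import *
st2()"
```

```text
t 49.8 pos [594.8 -62.4 101.6] jaw 32.4 toolz [-0.034 -0.091 -0.995] w 45.9 F [-0.4 -0.8 -2.6]
q [-0.076  0.555  1.746 -0.122  0.872 -0.563] r 598.0 tilt rad -0.0247 tan -0.094 injaw -0.0774 perp -0.058
```

Call:
{"api": "jog_arm", "payload": {"xyz": [[0,-1,-2],[0,-1,-3],[0,-0.5,-3],[0,0,-2],[0,0,-1],[0,0,0]], "yaw": [0,0,0,0,0,0]}}

```text
t: 50.3
ee_pos: [594.4, -65.3, 89.6]
orientation: [1.503, 2.739, -0.151]
ft_force: [1.0, -0.2, -1.3]
width: 45.7
```

```bash
cat > ov.py <<'E'
from h import *
s=ctrl.get_image('side');o=st2()
T=np.array(o['ee_pos']);R=cv2.Rodrigues(np.array(o['orientation']))[0];jaw=np.append(R[:2,1]/np.hypot(*R[:2,1]),0)
img=cv2.resize(s['img'][170:320,280:400],None,fx=4,fy=4,interpolation=cv2.INTER_CUBIC)
th=np.linspace(0,2*np.pi,60);inj=R[:2,2]@R[:2,1]
d=inj*jaw+[0,0,-1];d/=np.linalg.norm(d);g=T-18.7*R[:,2]
a=np.cross(d,[0,1,0]);a/=np.linalg.norm(a);b=np.cross(d,a)
for off,r in((101.5,29),(-28.5,23)):
    c=g+off*d;print(off,c)
    P=c+r*(np.outer(np.cos(th),a)+np.outer(np.sin(th),b))
    uv=((proj(s,P)-[280,170]+.5)*4-.5).astype(np.int32);cv2.polylines(img,[uv[:,None]],True,(0,255,255),1)
import sys;cv2.imwrite(sys.argv[1],img)
E
python3 ov.py pics/ov2.png
```

```text
t 50.35 pos [594.5 -65.3  89.8] jaw 32.3 toolz [-0.034 -0.091 -0.995] w 45.7 F [ 0.2 -0.3 -2.1]
q [-0.081  0.572  1.751 -0.125  0.85  -0.564] r 598.0 tilt rad -0.0242 tan -0.0942 injaw -0.0775 perp -0.058
101.5 [588.49070331 -67.76885432   7.17059675]
-28.5 [596.97348519 -62.3966509  136.78225457]
```

View pics/ov2.png

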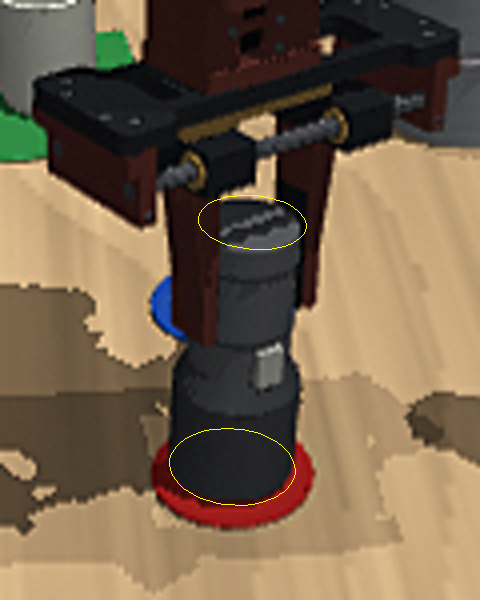

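Call:
{"api": "jog_arm", "payload": {"xyz": [[0,0,-0.7],[0,0,-0.7],[0,0,-0.7],[0,0,0]], "yaw": [0,0,0,0]}}

```text
t: 50.68
ee_pos: [595.0, -65.3, 88.1]
orientation: [1.503, 2.738, -0.15]
ft_force: [-0.0, -0.2, -1.6]
width: 45.9
```

Call:
{"api": "jog_arm", "payload": {"xyz": [[-0.3,0,-0.7],[-0.3,0,-0.7],[0,0,-0.4]], "yaw": [0,0,0]}}

```text
t: 50.93
ee_pos: [595.2, -65.5, 87.9]
orientation: [1.502, 2.736, -0.149]
ft_force: [-2.0, -0.3, 1.2]
width: 46.2
```

Call:
{"api": "jog_arm", "payload": {"xyz": [[0,0,-0.4],[0,0,-0.3],[0,0,0]], "yaw": [0,0,0], "gripper": 0.466}}

```text
t: 51.18
ee_pos: [595.6, -65.6, 87.8]
orientation: [1.501, 2.735, -0.149]
ft_force: [-0.0, 0.1, -0.0]
width: 47.1
```

Call:
{"api": "jog_arm", "payload": {"xyz": [[0,0,0],[0,0,0]], "yaw": [0,0], "gripper": 0.45}}

```text
t: 51.35
ee_pos: [595.6, -65.6, 87.6]
orientation: [1.501, 2.735, -0.149]
ft_force: [0.5, 0.6, 0.1]
width: 48.1
```

Call:
{"api": "jog_arm", "payload": {"xyz": [[0,0,0],[0,0,0]], "yaw": [0,0], "gripper": 0.43}}

```text
t: 51.52
ee_pos: [595.5, -65.6, 87.3]
orientation: [1.501, 2.736, -0.149]
ft_force: [-0.4, -0.1, 0.3]
width: 50.0
```

```bash
python3 ov.py pics/ov3.png
```

```text
t 51.57 pos [595.5 -65.6  87.3] jaw 32.4 toolz [-0.031 -0.092 -0.995] w 50.0 F [-0.2  0.4  0.1]
q [-0.081  0.576  1.752 -0.126  0.841 -0.562] r 599.1 tilt rad -0.0203 tan -0.0946 injaw -0.0748 perp -0.0608
101.5 [589.65604747 -67.90685134   4.74130535]
-28.5 [597.84261112 -62.72149829 134.3796187 ]
```

View pics/ov3.png

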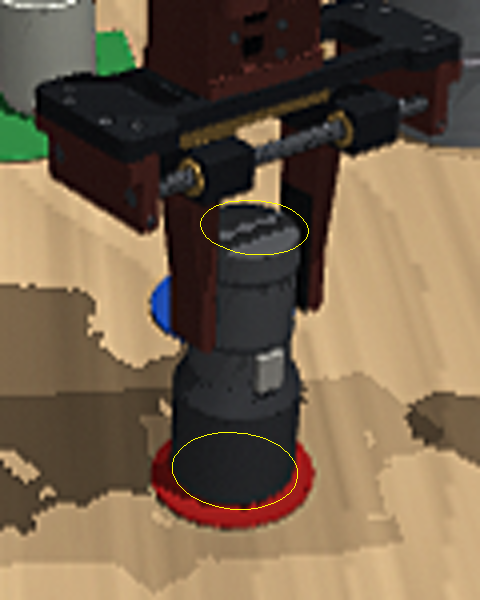

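Call:
{"api": "jog_arm", "payload": {"xyz": [[0,0,0],[0,0,0],[0,0,0],[0,0,0],[0,0,2],[0,0,5],[0,0,10],[0,0,15],[0,0,18],[0,0,18],[0,0,15],[0,0,8],[0,0,3],[0,0,0]], "yaw": [0,0,0,0,0,0,0,0,0,0,0,0,0,0], "gripper": 0}}

```text
t: 52.73
ee_pos: [595.7, -65.4, 191.0]
orientation: [1.5, 2.734, -0.146]
ft_force: [-0.3, -0.4, -0.4]
width: 87.7
```

```bash
python3 -c "
from h import *
st2()"
```

```text
t 52.73 pos [595.7 -65.4 191. ] jaw 32.4 toolz [-0.028 -0.092 -0.995] w 87.7 F [-0.3 -0.4 -0.4]
q [-0.081  0.433  1.7   -0.109  1.031 -0.59 ] r 599.3 tilt rad -0.0174 tan -0.0942 injaw -0.0722 perp -0.0623
```

Call:
{"api": "jog_arm", "payload": {"xyz": [[-1,5,0],[-2,10,0],[-3,14,0],[-4,18,0],[-4,19,0],[-4,19,0],[-4,19,0],[-4,19,0],[-4,19,0],[-4,19,0],[-4,19,0],[-4,19,0],[-4,19,0],[-4,19,0],[-4,19,0],[-4,19,0],[-4,19,0],[-4,19,0],[-4,18,0],[-3,15,0]], "yaw": [0,0,0,0,0,0,0,0,0,0,0,0,0,0,0,0,0,0,0,0]}}

```text
t: 54.4
ee_pos: [495.7, 312.0, 173.6]
orientation: [-1.498, -2.75, 0.181]
ft_force: [0.3, 0.1, 0.6]
width: 87.9
```

Call:
{"api": "jog_arm", "payload": {"xyz": [[-2,10,0],[-1,5,0],[0,2,0],[0,0,0]], "yaw": [0,0,0,0]}}

```text
t: 54.73
ee_pos: [487.6, 334.2, 170.8]
orientation: [-1.488, -2.753, 0.188]
ft_force: [-0.8, 0.1, 0.2]
width: 87.8
```

```bash
python3 -c "
from h import *
st2()
p=ctrl.get_image('top');cv2.imwrite('pics/t15.png',p['img'])"
```

```text
t 54.73 pos [487.6 334.2 170.8] jaw 33.0 toolz [-0.063 -0.102 -0.993] w 87.8 F [-0.8  0.1  0.2]
q [ 0.606  0.486  1.668 -0.054  1.098  0.054] r 591.1 tilt rad -0.1095 tan -0.0488 injaw -0.1076 perp -0.0508
```

View pics/t15.png

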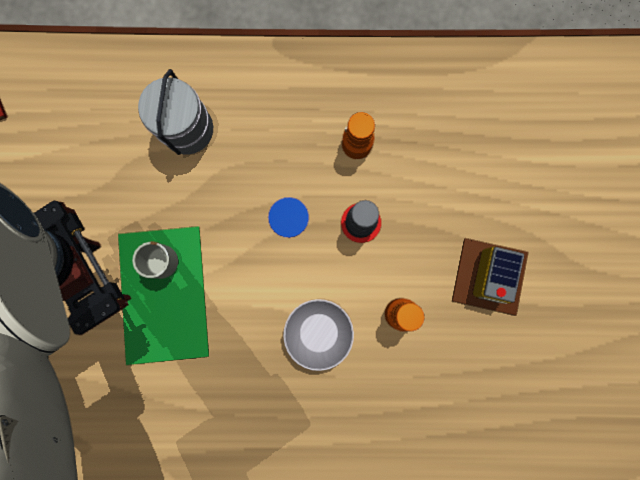

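Call:
{"api": "jog_arm", "payload": {"xyz": [[4,-6,-5],[6,-9,-15],[7,-9,-25],[5,-7,-25],[2,-3,-15],[0,0,0],[0,0,0],[0,0,0],[0,0,0],[0,0,0],[0,0,0],[0,0,0],[0,0,0]], "yaw": [0,0,0,0,0,0,0,0,0,0,0,0,0]}}

```text
t: 55.87
ee_pos: [518.0, 292.0, 87.5]
orientation: [-1.501, -2.752, 0.177]
ft_force: [-0.8, 0.1, -0.6]
width: 87.8
```

```bash
python3 -c "
from h import *
st2()"
```

```text
t 55.87 pos [518.  292.   87.5] jaw 32.6 toolz [-0.055 -0.098 -0.994] w 87.8 F [-0.8  0.1 -0.6]
q [ 0.523  0.598  1.708 -0.072  0.934 -0.003] r 594.6 tilt rad -0.0964 tan -0.0584 injaw -0.099 perp -0.0523
```

Call:
{"api": "jog_arm", "payload": {"xyz": [[0,0,5],[0,0,10],[0,0,15],[0,0,20],[0,0,20],[0,0,15],[0,0,5],[0,0,0],[0,0,0],[0,0,0],[0,0,0],[0,0,0],[0,0,0],[0,0,0],[0,0,0],[0,0,0],[0,0,0],[0,0,0],[0,0,0],[0,0,0]], "yaw": [3,7,7,7,7,7,7,7,7,7,7,7,7,7,7,7,7,7,5,3]}}

```text
t: 57.53
ee_pos: [516.9, 297.9, 189.8]
orientation: [-1.87, 2.379, -0.06]
ft_force: [0.1, -0.2, 0.4]
width: 87.7
```

```bash
python3 -c "
from h import *
st2()"
```

```text
t 57.53 pos [516.9 297.9 189.8] jaw 166.2 toolz [ 0.115  0.04  -0.993] w 87.7 F [ 0.1 -0.2  0.4]
q [ 0.514  0.373  1.804 -0.029  0.846 -2.371] r 596.6 tilt rad 0.1191 tan -0.0228 injaw -0.1012 perp -0.0652
```

Call:
{"api": "jog_arm", "payload": {"xyz": [[2,-8,0],[4,-16,0],[5,-22,0],[5,-24,0],[5,-24,0],[5,-24,0],[5,-24,0],[5,-24,0],[5,-24,0],[5,-24,0],[5,-24,0],[5,-24,0],[5,-24,0],[4,-20,0],[3,-14,0],[2,-8,0],[0,0,0]], "yaw": [-1,-2,-3,-3,-3,-3,-3,-3,-3,-3,-3,-3,-3,-2,-1,0,0]}}

```text
t: 58.95
ee_pos: [588.0, -50.1, 194.9]
orientation: [-0.868, 2.913, -0.127]
ft_force: [-0.1, 0.2, 0.2]
width: 87.5
```

```bash
python3 -c "
from h import *
st2()"
```

```text
t 58.95 pos [588.  -50.1 194.9] jaw 123.0 toolz [ 0.119 -0.051 -0.992] w 87.5 F [-0.1  0.2  0.2]
q [-0.084  0.356  1.817 -0.055  0.847 -2.199] r 590.2 tilt rad 0.1231 tan -0.0411 injaw -0.1073 perp -0.071
```

Call:
{"api": "jog_arm", "payload": {"xyz": [[0,0,8],[0,0,15],[0,0,15],[-2,8,8],[-4,18,0],[-4,24,0],[-4,24,0],[-4,24,0],[-4,24,0],[-4,24,0],[-4,24,0],[-4,24,0],[-4,24,0],[-4,24,0],[-4,24,0],[-4,24,0],[-4,20,0],[-3,12,0],[-2,6,0],[0,0,0]], "yaw": [0,0,0,0,0,0,0,0,0,0,0,0,0,0,0,0,0,0,0,0]}}

```text
t: 60.62
ee_pos: [511.4, 314.0, 252.2]
orientation: [-0.88, 2.901, -0.119]
ft_force: [-0.2, 0.6, -0.7]
width: 87.9
```

```bash
python3 -c "
from h import *
st2()"
```

```text
t 60.62 pos [511.4 314.  252.2] jaw 123.5 toolz [ 0.125 -0.043 -0.991] w 87.9 F [-0.2  0.6 -0.7]
q [ 0.585  0.32   1.719 -0.123  1.026 -1.514] r 600.2 tilt rad 0.0839 tan -0.1025 injaw -0.1047 perp -0.0792
```

Call:
{"api": "jog_arm", "payload": {"xyz": [[-8,-5,0],[-15,-9,0],[-18,-11,0],[-18,-11,0],[-18,-11,0],[-18,-11,0],[-18,-11,0],[-18,-11,0],[-18,-11,0],[-18,-11,0],[-18,-11,0],[-18,-11,0],[-18,-11,0],[-18,-11,0],[-18,-11,0]], "yaw": [4,5,5,5,5,5,5,5,5,3,2,0,0,0,0]}}

```text
t: 61.87
ee_pos: [238.6, 148.2, 251.9]
orientation: [-2.025, 2.225, -0.041]
ft_force: [0.5, -0.4, 0.3]
width: 87.9
```

```bash
python3 -c "
from h import *
st2()"
```

```text
t 61.87 pos [238.6 148.2 251.9] jaw 174.4 toolz [ 0.116  0.069 -0.991] w 87.9 F [ 0.5 -0.4  0.3]
q [ 0.509 -0.276  2.334  0.004  0.948 -2.541] r 280.9 tilt rad 0.1349 tan -0.0028 injaw -0.1081 perp -0.0786
```

Call:
{"api": "jog_arm", "payload": {"xyz": [[5,3,0],[10,6,0],[15,9,0],[20,12,0],[20,12,0],[20,12,0],[20,12,0],[20,12,0],[20,12,0],[20,12,0],[20,12,0],[20,12,0],[20,12,0],[20,12,0],[20,12,0],[20,12,0],[20,12,0],[20,12,0],[20,12,0],[20,12,0]], "yaw": [-4,-7,-7,-7,-7,-7,-7,-7,-7,-7,-7,-7,-7,-7,-7,-7,-7,-7,-7,-7]}}

```text
t: 63.53
ee_pos: [610.9, 363.9, 251.5]
orientation: [1.455, 2.754, -0.221]
ft_force: [-0.6, 0.6, 0.8]
width: 87.9
```

```bash
python3 -c "
from h import *
st2()"
```

```text
t 63.53 pos [610.9 363.9 251.5] jaw 34.0 toolz [-0.05  -0.134 -0.99 ] w 87.9 F [-0.6  0.6  0.8]
q [ 0.558  0.582  1.306 -0.089  1.368 -0.017] r 711.1 tilt rad -0.111 tan -0.0896 injaw -0.1151 perp -0.0817
```

Call:
{"api": "jog_arm", "payload": {"xyz": [[22,13,0],[24,14,0],[24,14,0],[24,14,0],[24,14,0],[24,14,0],[24,14,0],[24,14,0],[24,14,0],[24,14,0],[24,14,0]], "yaw": [-7,-7,-7,-7,-7,-3,0,0,0,0,0]}}

```text
t: 64.45
ee_pos: [843.7, 490.5, 229.8]
orientation: [-2.295, -2.088, 0.224]
ft_force: [0.3, 0.5, -4.7]
width: 87.9
```

```bash
python3 -c "
from h import *
st2()"
```

```text
t 64.45 pos [843.7 490.5 229.8] jaw -5.7 toolz [-0.127 -0.074 -0.989] w 87.9 F [ 0.3  0.5 -4.7]
q [ 0.515  1.235  0.099 -0.002  1.955  0.609] r 975.9 tilt rad -0.1469 tan -0.0001 injaw -0.1181 perp -0.0846
```

Call:
{"api": "jog_arm", "payload": {"xyz": [[24,14,0],[24,14,0],[24,14,0]], "yaw": [0,0,0]}}

```text
t: 64.7
ee_pos: [862.4, 499.7, 213.1]
orientation: [-2.309, -2.097, 0.141]
ft_force: [-0.3, -0.1, 0.3]
width: 88.0
```

```bash
python3 -c "
from h import *
st2()"
```

```text
t 64.7 pos [862.4 499.7 213.1] jaw -5.6 toolz [-0.08  -0.047 -0.996] w 88.0 F [-0.3 -0.1  0.3]
q [ 0.514  1.256  0.086 -0.002  1.892  0.61 ] r 996.8 tilt rad -0.0922 tan -0.0004 injaw -0.0744 perp -0.0537
```

Call:
{"api": "jog_arm", "payload": {"xyz": [[8,5,0],[8,5,0]], "yaw": [0,0]}}

```text
t: 64.87
ee_pos: [867.6, 503.2, 214.0]
orientation: [-2.314, -2.101, 0.109]
ft_force: [-0.0, -0.6, 1.3]
width: 87.8
```

```bash
python3 -c "
from h import *
st2()"
```

```text
t 64.87 pos [867.6 503.2 214. ] jaw -5.6 toolz [-0.061 -0.036 -0.997] w 87.8 F [-0.  -0.6  1.3]
q [ 5.140e-01  1.254e+00  8.600e-02 -1.000e-03  1.872e+00  6.100e-01] r 1003.0 tilt rad -0.0711 tan -0.0005 injaw -0.0574 perp -0.0417
```

Call:
{"api": "jog_arm", "payload": {"xyz": [[8,5,0],[8,5,0],[8,5,0],[8,5,0]], "yaw": [0,0,0,0]}}

```text
t: 65.2
ee_pos: [876.6, 510.2, 217.1]
orientation: [-2.321, -2.108, 0.05]
ft_force: [0.2, 0.4, -0.4]
width: 87.9
```

```bash
python3 -c "
from h import *
st2()"
```

```text
t 65.2 pos [876.6 510.2 217.1] jaw -5.5 toolz [-0.028 -0.017 -0.999] w 87.9 F [ 0.2  0.4 -0.4]
q [ 5.160e-01  1.251e+00  8.600e-02 -1.000e-03  1.837e+00  6.120e-01] r 1014.2 tilt rad -0.0323 tan -0.0006 injaw -0.0259 perp -0.0193
```

Call:
{"api": "jog_arm", "payload": {"xyz": [[8,5,0],[8,5,0],[8,5,0]], "yaw": [0,0,0]}}

```text
t: 65.45
ee_pos: [882.8, 515.2, 215.1]
orientation: [-2.325, -2.111, 0.012]
ft_force: [0.4, -0.3, 0.8]
width: 88.0
```

Call:
{"api": "jog_arm", "payload": {"xyz": [[-5,-3,0],[-10,-6,0],[-14,-8,0],[-17,-10,0],[-17,-10,0],[-17,-10,0],[-17,-10,0],[-17,-10,0],[-17,-10,0],[-17,-10,0],[-17,-10,0],[-17,-10,0],[-17,-10,0],[-17,-10,0],[-17,-10,0],[-17,-10,0],[-17,-10,0],[-17,-10,0],[-17,-10,0],[-17,-10,0]], "yaw": [0,0,0,0,0,0,0,0,0,0,0,0,0,0,0,0,0,0,0,0]}}

```text
t: 67.12
ee_pos: [552.7, 322.0, 209.6]
orientation: [2.324, 2.112, 0.008]
ft_force: [0.4, 0.5, 1.4]
width: 87.8
```

```bash
python3 -c "
from h import *
st2()"
```

```text
t 67.12 pos [552.7 322.  209.6] jaw -5.5 toolz [ 0.005  0.002 -1.   ] w 87.8 F [0.4 0.5 1.4]
q [ 5.09e-01  4.56e-01  1.61e+00 -1.00e-03  1.07e+00  6.05e-01] r 639.7 tilt rad 0.0052 tan -0.0006 injaw 0.0046 perp 0.0025
```

Call:
{"api": "jog_arm", "payload": {"xyz": [[-12,-7,0],[-8,-5,0],[-4,-3,-3],[0,0,-7],[0,0,-10],[0,0,-12],[0,0,-12],[0,0,-12],[0,0,-10],[0,0,-5],[0,0,-2],[0,0,0]], "yaw": [0,0,0,0,0,0,0,0,0,0,0,0]}}

```text
t: 68.12
ee_pos: [528.3, 306.7, 127.0]
orientation: [2.324, 2.111, 0.009]
ft_force: [-0.1, -0.1, 0.1]
width: 87.9
```

```bash
python3 -c "
from h import *
st2()"
```

```text
t 68.12 pos [528.3 306.7 127. ] jaw -5.5 toolz [ 0.006  0.003 -1.   ] w 87.9 F [-0.1 -0.1  0.1]
q [ 5.070e-01  5.200e-01  1.729e+00 -1.000e-03  8.870e-01  6.030e-01] r 610.9 tilt rad 0.0062 tan -0.0006 injaw 0.0054 perp 0.0031
```

Call:
{"api": "jog_arm", "payload": {"xyz": [[-2,-1,0],[-4,-2.5,0],[-4,-2.5,0],[-2,-1.5,-3],[-1,-1,-7],[0,0,-10],[0,0,-12],[0,0,-12],[0,0,-12],[0,0,-10],[0,0,-6],[0,0,-3],[0,0,-1],[0,0,0]], "yaw": [0,0,0,0,0,0,0,0,0,0,0,0,0,0]}}

```text
t: 69.28
ee_pos: [513.9, 297.2, 42.7]
orientation: [2.324, 2.111, 0.01]
ft_force: [-0.2, 0.0, 0.2]
width: 87.9
```

```bash
python3 -c "
from h import *
st2()"
```

```text
t 69.28 pos [513.9 297.2  42.7] jaw -5.5 toolz [ 0.006  0.003 -1.   ] w 87.9 F [-0.2  0.   0.2]
q [ 5.050e-01  6.270e-01  1.796e+00 -1.000e-03  7.120e-01  6.010e-01] r 593.7 tilt rad 0.0068 tan -0.0006 injaw 0.0059 perp 0.0035
```

Well centred and almost vertical, so I close on the cup and lift it.

Call:
{"api": "jog_arm", "payload": {"xyz": [[0,0,0],[0,0,0],[0,0,0],[0,0,0],[0,0,0],[0,0,0]], "yaw": [0,0,0,0,0,0], "gripper": 1}}

```text
t: 69.78
ee_pos: [515.1, 297.9, 44.5]
orientation: [2.323, 2.111, 0.015]
ft_force: [-0.4, 0.0, -2.5]
width: 61.5
```

```bash
python3 -c "
from h import *
st2()"
```

```text
t 69.78 pos [515.1 297.9  44.5] jaw -5.5 toolz [ 0.009  0.004 -1.   ] w 61.5 F [-0.4  0.  -2.5]
q [ 5.050e-01  6.250e-01  1.795e+00 -1.000e-03  7.120e-01  6.010e-01] r 595.0 tilt rad 0.0101 tan -0.0006 injaw 0.0086 perp 0.0053
```

Call:
{"api": "jog_arm", "payload": {"xyz": [[0,0,4],[0,0,8],[0,0,12],[0,0,12],[0,0,8],[1,-4,4],[3,-8,0],[5,-13,0],[6,-16,0],[6,-16,0],[6,-16,0],[6,-16,0],[6,-16,0],[6,-16,0],[6,-16,0],[6,-16,0],[6,-16,0],[6,-16,0],[5,-14,0],[4,-10,0]], "yaw": [0,0,0,0,0,0,0,0,0,0,0,0,0,0,0,0,0,0,0,0]}}

```text
t: 71.45
ee_pos: [594.4, 64.1, 95.5]
orientation: [2.326, 2.11, 0.007]
ft_force: [-0.1, 0.5, -2.6]
width: 61.4
```

Call:
{"api": "jog_arm", "payload": {"xyz": [[2,-5,0],[0,-2,0],[0,0,0]], "yaw": [0,0,0]}}

```text
t: 71.7
ee_pos: [596.5, 52.4, 94.6]
orientation: [2.331, 2.106, 0.005]
ft_force: [1.1, -0.3, -2.1]
width: 61.2
```

```bash
python3 -c "
from h import *
st2()"
```

```text
t 71.7 pos [596.5  52.4  94.6] jaw -5.8 toolz [ 0.003  0.002 -1.   ] w 61.2 F [ 1.1 -0.3 -2.1]
q [0.067 0.553 1.768 0.002 0.818 0.167] r 598.8 tilt rad 0.0028 tan 0.0014 injaw 0.0025 perp 0.0019
```

Call:
{"api": "jog_arm", "payload": {"xyz": [[0.4,3,0],[0.6,4.5,0],[0.6,4.5,-3],[0.4,2,-6],[0,0,-9],[0,0,-9],[0,0,-8],[0,0,-5],[0,0,-2],[0,0,0]], "yaw": [0,0,0,0,0,0,0,0,0,0]}}

```text
t: 72.53
ee_pos: [596.3, 71.8, 46.5]
orientation: [-2.324, -2.111, -0.002]
ft_force: [0.0, -0.6, -2.9]
width: 61.7
```

```bash
python3 -c "
from h import *
st2()
p=ctrl.get_image('side');cv2.imwrite('pics/s16.png',cv2.resize(p['img'][140:320,270:430],None,fx=3.3,fy=3.3))"
```

```text
t 72.53 pos [596.3  71.8  46.5] jaw -5.5 toolz [-0.     0.002 -1.   ] w 61.7 F [ 0.  -0.6 -2.9]
q [0.099 0.63  1.774 0.003 0.737 0.193] r 600.6 tilt rad -0.0001 tan 0.0019 injaw -0.0006 perp 0.0019
```

View pics/s16.png

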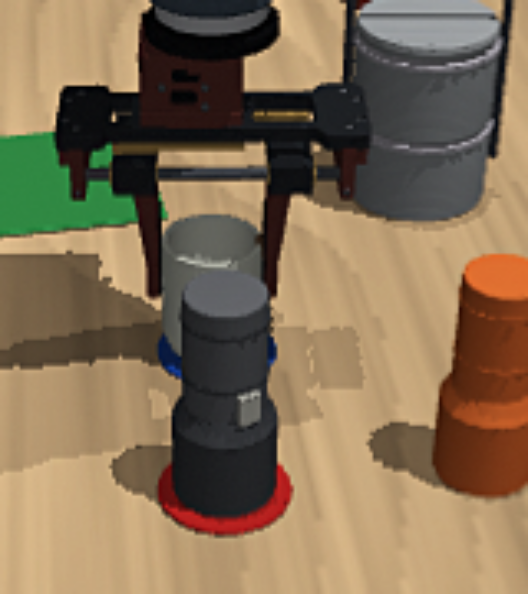

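The torch is on red and the cup hovers over blue. I shift it (+2.6,-4) and lower it gently.

Call:
{"api": "jog_arm", "payload": {"xyz": [[0.6,-1,0],[0.9,-1.4,0],[0.6,-0.8,-0.5],[0.2,0,-0.8],[0,0,-0.5],[0,0,0]], "yaw": [0,0,0,0,0,0]}}

```text
t: 73.08
ee_pos: [600.3, 67.6, 46.3]
orientation: [2.327, 2.111, 0.005]
ft_force: [-0.4, 0.8, -2.0]
width: 61.6
```

```bash
python3 -c "
from h import *
st2()"
```

```text
t 73.08 pos [600.3  67.6  46.3] jaw -5.6 toolz [ 0.003  0.002 -1.   ] w 61.6 F [-0.4  0.8 -2. ]
q [0.092 0.633 1.768 0.003 0.737 0.187] r 604.1 tilt rad 0.0029 tan 0.0018 injaw 0.0024 perp 0.0024
```

Call:
{"api": "jog_arm", "payload": {"xyz": [[-0.6,0,-1],[-0.6,0,-1],[-0.3,0,-0.8],[0,0,-0.3],[0,0,0]], "yaw": [0,0,0,0,0]}}

```text
t: 73.5
ee_pos: [598.9, 67.6, 43.3]
orientation: [2.326, 2.11, 0.006]
ft_force: [0.7, -0.5, -1.7]
width: 61.6
```

Call:
{"api": "jog_arm", "payload": {"xyz": [[0,0,-0.6],[0,0,-0.6],[0,0,-0.4]], "yaw": [0,0,0]}}

```text
t: 73.75
ee_pos: [598.9, 67.6, 43.3]
orientation: [2.326, 2.111, 0.006]
ft_force: [-1.9, -0.6, -0.0]
width: 61.6
```

Call:
{"api": "jog_arm", "payload": {"xyz": [[0,0,-0.5],[0,0,-0.3]], "yaw": [0,0]}}

```text
t: 73.92
ee_pos: [598.9, 67.6, 43.3]
orientation: [2.326, 2.111, 0.006]
ft_force: [-1.9, -1.1, 2.9]
width: 61.7
```

Call:
{"api": "jog_arm", "payload": {"xyz": [[0,0,0],[0,0,0],[0,0,0]], "yaw": [0,0,0], "gripper": 0.27}}

```text
t: 74.17
ee_pos: [599.6, 67.7, 43.2]
orientation: [2.325, 2.11, 0.008]
ft_force: [-1.3, 0.0, 0.2]
width: 64.3
```

Call:
{"api": "jog_arm", "payload": {"xyz": [[0,0,0],[0,0,0],[0,0,0],[0,0,0],[0,0,2],[0,0,5],[0,0,10],[0,0,15],[0,0,18],[0,0,18],[0,0,18],[0,0,18],[0,0,12],[0,0,6],[0,0,2],[0,0,0]], "yaw": [0,0,0,0,0,0,0,0,0,0,0,0,0,0,0,0], "gripper": 0}}

```text
t: 75.5
ee_pos: [599.6, 67.7, 180.0]
orientation: [2.323, 2.108, 0.013]
ft_force: [0.0, -0.1, 0.1]
width: 87.8
```

Now I move the arm aside to see everything from above.

Call:
{"api": "jog_arm", "payload": {"xyz": [[-2,6,0],[-5,12,0],[-8,18,0],[-10,22,0],[-10,22,0],[-10,22,0],[-10,22,0],[-10,22,0],[-10,22,0],[-10,22,0],[-10,22,0],[-10,22,0],[-8,18,0],[-5,12,0],[-2,5,0],[0,0,0]], "yaw": [0,0,0,0,0,0,0,0,0,0,0,0,0,0,0,0]}}

```text
t: 76.83
ee_pos: [454.8, 355.5, 164.8]
orientation: [-2.32, -2.109, 0.026]
ft_force: [0.0, -0.4, -1.3]
width: 87.5
```

Run:
```python
from h import *
st2()
p=ctrl.get_image('top');s=ctrl.get_image('side')
cv2.imwrite('pics/tf.png',p['img']);cv2.imwrite('pics/sf.png',s['img'])
a=p['img'][160:260,250:410];cv2.imwrite('pics/tfz.png',cv2.resize(a,None,fx=5,fy=5,interpolation=cv2.INTER_CUBIC))
```

```text
t 76.83 pos [454.8 355.5 164.8] jaw -5.5 toolz [-0.016 -0.007 -1.   ] w 87.5 F [ 0.  -0.4 -1.3]
q [0.641 0.434 1.768 0.005 0.956 0.733] r 577.3 tilt rad -0.017 tan 0.0044 injaw -0.0154 perp -0.0085
```

View pics/tf.png

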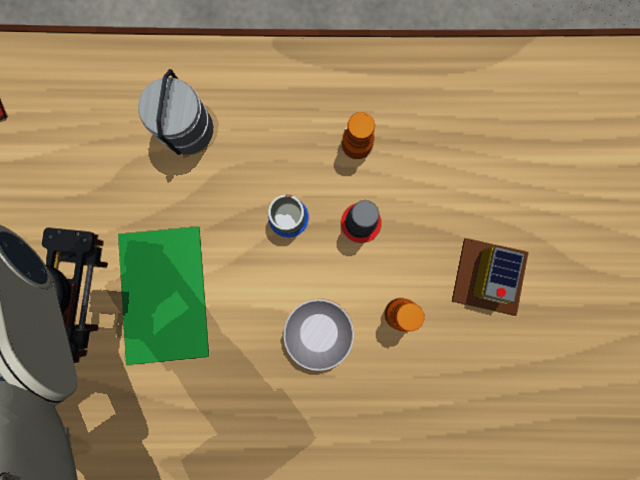

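View pics/tfz.png

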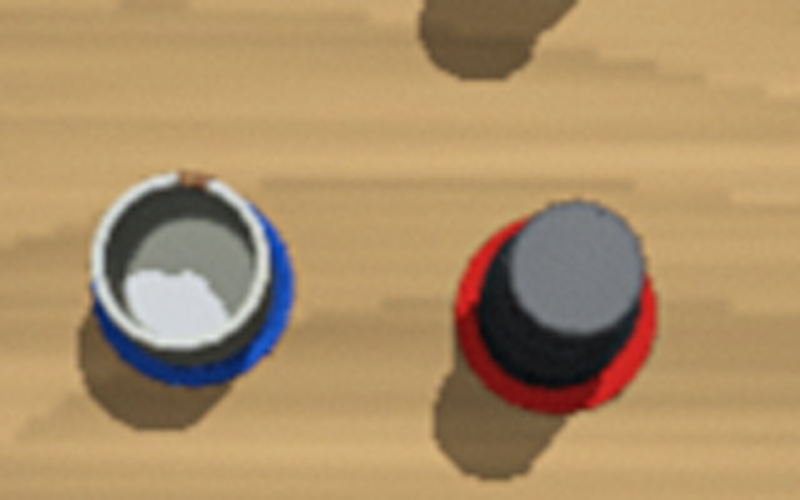

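View pics/sf.png

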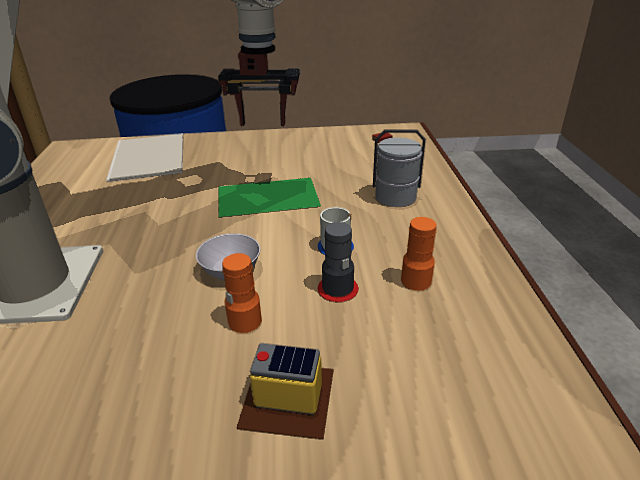

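The zoom nearly matches the start picture: the cup rim is at the same pixel and the torch top is about 1 mm off. The lantern stands on the pad and the bystanders haven't moved. Handing in.

```bash
python3 -c "
from workcell import ctrl
print(ctrl.close_job())"
```

```text
the job is handed in; nothing more can be done
None
```

The job is done in the order asked and handed in at about 77 s. I stood the cup and then the torch on the green mat. Then I moved the lantern to the cork pad, and put the torch back on red and the cup back on blue.

**Last checks, from the final pictures:**
- **Cup and torch:** the cup is where it started to within measuring error. The torch is about 1 mm from its starting place. Both look upright.
- **Lantern:** it stands upright on the cork pad. The top camera puts it about 2 mm off the middle. The side camera's two estimates were about 4 and 5 mm off.
- **Bystanders:** the tiffin carrier, the bowl and the orange look-alikes look unmoved. The gripper is open and touching nothing.

**What went less well:**
- **Tool tilt:** the tool's tilt crept up as the arm moved. The torch was about 4° off vertical while I carried it back to red. I opened the fingers in small steps so it settled flat, and brought the tool back to vertical before the cup's return.
- **Joint readings near their limits:** correcting the tilt took joint 3 to its lower limit; it read 0.086 rad against a listed 0.09. Joint 6 read -2.541 against -2.54. The listed limits look rounded, but I can't tell whether these count as passing the range.
- **Contact force:** putting the torch on the mat read about 18 N at the wrist. The other set-downs were about 11 N or less.

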